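# Change the headband display over from sale to new stock

## Task

Change the shop's headband display over from the sale to the new stock. First clear the sale: take the red sign out of the brown holder and stand it in a free slot of the sign rack, and move the charcoal headband from the stand's bar onto a free place on the cardboard stock roll. Then drape every new headband from the roll over the bar, square across it, with a clear gap between neighbours so that each can be taken, and last, slide the blue price sign from the rack fully home in the middle of the holder. Leave the green sign in its rack and the other goods where they are.

Things in the scene. Friction and masses are not known exactly. Their poses are not given: they have to be found in the camera images.
- band1: mustard yellow rigid headband, 60 g (may be absent): arch 136 mm wide outside, 124 inside, 25 broad, 6 thick. Origin: midway between the tips of the legs; the crown's underside is 106 mm above it. Solid knot on the crown to grip: 36 mm along y, 26 along x, from 112 to 140 mm above the origin. x: along its breadth (and the bar it hangs on), y: leg to leg, z: up.
- band2: teal rigid headband, 60 g (may be absent): arch 136 mm wide outside, 124 inside, 25 broad, 6 thick. Origin: midway between the tips of the legs; the crown's underside is 106 mm above it. Solid knot on the crown to grip: 36 mm along y, 26 along x, from 112 to 140 mm above the origin. x: along its breadth (and the bar it hangs on), y: leg to leg, z: up.
- band3: terracotta rigid headband, 60 g (may be absent): arch 136 mm wide outside, 124 inside, 25 broad, 6 thick. Origin: midway between the tips of the legs; the crown's underside is 106 mm above it. Solid knot on the crown to grip: 36 mm along y, 26 along x, from 112 to 140 mm above the origin. x: along its breadth (and the bar it hangs on), y: leg to leg, z: up.
- band4: cream rigid headband, 60 g (may be absent): arch 136 mm wide outside, 124 inside, 25 broad, 6 thick. Origin: midway between the tips of the legs; the crown's underside is 106 mm above it. Solid knot on the crown to grip: 36 mm along y, 26 along x, from 112 to 140 mm above the origin. x: along its breadth (and the bar it hangs on), y: leg to leg, z: up.
- old_band: charcoal black rigid headband, 60 g; last season, on the bar at the start: arch 136 mm wide outside, 124 inside, 25 broad, 6 thick. Origin: midway between the tips of the legs; the crown's underside is 106 mm above it. Solid knot on the crown to grip: 36 mm along y, 26 along x, from 112 to 140 mm above the origin. x: along its breadth (and the bar it hangs on), y: leg to leg, z: up.
- stand: fixed wooden T-bar stand: base 200 x 110 x 18 mm, post 30 mm square in the middle, round bar of 24 mm diameter along x, 304 mm between the centres of its 36 mm end balls. Bar's top 150 mm above the table. Origin: on the table under the bar's middle; z up. Starts with the charcoal headband on it.
- bar_mid (a point): middle of the stand's bar, on its top line; x along the bar, z up. The crown's underside of a hung headband rests on this line, its origin 106 mm below; there is room up to 130 mm either side of this point.
- roll: fixed cardboard stock roll, 100 mm diameter, 300 mm long along its x, on two chocks; the top is 112 mm above the table. The new headbands straddle it, crown on top, at least 40 mm apart; there is a free place at one end at least (its x = 110 mm). Origin: on the table under its middle, 6 mm below the origin of a headband on it.
- holder: mid-brown weighted wooden sign holder, a loose block of 0.3 kg standing on the table, 44 (x) x 110 (y) x 34 mm high, with one open-ended slot along its y through the middle, 10.5 mm wide, mouth bevelled 4 mm, slot floor 8 mm above the table. Origin: centre of the underside. It starts holding the red sign.
- rack: fixed pale wooden sign rack, 144 (x) x 110 (y) x 34 mm high, three open-ended slots along its y at x = -50, 0 and +50 mm, each 12 mm wide, mouth bevelled 4 mm, slot floor 8 mm above the table. Origin: centre of the underside. The middle slot starts empty; blue and green stand in the outer two, either way round.
- red_sign: red painted wooden plaque, the sale sign, in the holder at the start; 8 mm thick (x), 90 mm wide (y), 75 mm high (z), about 60 g, both faces alike. Origin: middle of its lower edge; fully home in a slot it is 8 mm above the table, the sign's top at 83 mm.
- blue_sign: blue painted wooden plaque, the new price sign, in the rack at the start; 8 mm thick (x), 90 mm wide (y), 75 mm high (z), about 60 g, both faces alike. Origin: middle of its lower edge; fully home in a slot it is 8 mm above the table, the sign's top at 83 mm.
- green_sign: green painted wooden plaque, another sign, in the rack; it stays there; 8 mm thick (x), 90 mm wide (y), 75 mm high (z), about 60 g, both faces alike. Origin: middle of its lower edge; fully home in a slot it is 8 mm above the table, the sign's top at 83 mm.
- dish: pale blue ceramic bowl, 110 mm wide, 35 mm high, bystander; origin centre of underside
- candle: white candle jar with a wooden lid, 72 mm diameter, 85 mm high, bystander; origin centre of underside
- lotion: white bottle with a black cap, 48 mm diameter, 130 mm high, bystander; origin centre of underside

How it is judged:
By the outcome, as a careful person would: the job done as asked, in the order asked, and still so for the second after the job is handed in, with the robot touching nothing.
Of band1, band2, band3, band4 only 2 to 4 are there at a start; the rules pass over those that are not, and their reading is None.
At some moment in a run one of holder may be knocked a few centimetres aside while the robot is not near it.
It also fails if it takes over 210 s, if anything falls off the work surface, if the arm or the gripper's body presses on something with over 40 N, if the wrist force passes 120 N, or if a joint passes its speed limit or range.

## Robot

A 7-joint arm with a two-finger parallel gripper is mounted at the origin on the work surface. World frame = base frame: x ahead of the robot, y to its left, z up, the work surface at z = 0. Lengths are in mm, angles in rad, forces in N, time in s.
With the tool pointing down it reaches from about 400 to 850 mm from the base axis. Payload 6.9 kg.
Tool frame: the origin (TCP) lies between the finger pads; the fingertips stand 8 mm ahead of it and the grasp point (between the pads) lies 11 mm behind it (ctrl.tip_reach is the distance from the TCP to the fingertips, in mm); z points along the fingers, y is the line along which they close (so a half turn about z gives the same grasp; the last joint's range is limited). The gripper opens to 85 mm and grips with 20 to 120 N. Pads are 22 mm wide; open, the fingers measure 114 mm over their backs; the gripper's body (76 mm by 85 mm) begins 54 mm behind the grasp point. The pads swing forward as they close: fully open they stand 13 mm farther back than shut.
Start: joints at [-1.147, 0.507, -0.238, 1.5, 0.126, 1.149, -0.155], TCP at [195.317, 593.686, 239.275] pointing down, gripper open.
Joint ranges: [-3.08, 3.08], [-0.24, 2.05], [-1.43, 1.35], [0, 2.5], [-1.52, 4.66], [0.17, 1.96], [-2.89, 2.89]. Speed limits (rad/s): [2.39, 2.39, 3.14, 3.14, 3.14, 3.14, 3.14].

## Interface

Orientations are given as a unit quaternion [w, x, y, z].
In Python, from bench import ctrl gives the robot as it stands. The module is installed in compiled form; this text tells all that it offers.
- The arm moves only by the tool send_rows, never from a script. Its arguments are lists of equal length, an entry for each row: "translation": the shift along the tool's x, y, z in m, a list of three; "spin": the turn about the tool's z in degrees; "fingers": the closure, from 0 (fully open) to 1 (shut). A call has 1 to 5 rows; each row is the pose to reach, as a shift and turn from the pose commanded when the call began, along the tool's axes at that moment; what a row does not reach only later rows make up. A row lasts 1/10 s, in which the tool goes at most 50 mm and 8.59 degrees, less where a joint would pass 70% of its speed; a pose out of reach is approached as far as the arm can. A call with a gripper value outside its range is refused whole. The fingers move at their own pace and stop on an object; "newtons" is the grip in N (left out, the last holds). Time passes only in rows, so rows that repeat a pose let the fingers close. It gives the time, the measured TCP pose, the force, the opening and the grip force at its end, in the units of the state.
- ctrl.observe(): the state, without advancing time (a new reading comes with each control period).
- ctrl.grab_frame(name): name is "scene" or "top"; returns (picture, depth): 384x512x3 uint8, blue, green, red; 384x512 float32, mm along the optical axis (not along the pixel's ray), 0 where there is no reading.
- ctrl.camera_info(name): a dict with "fx", "fy", "cx", "cy" (pixels), "view" (4x4, takes a point from world to camera coordinates). Camera axes: x right, y up, looking along -z (the intrinsics and any distortion apply to the point x, -y, -z); pixel columns grow to the right and rows downward; lengths in mm; the calibration is good to about 2 mm. A picture is of the moment at which its call begins. camera_info takes no time and is no camera call.
- ctrl.finish_job(): hands the job in; it is judged then, once.
The state is a dict: "time_s": time; "joint_pos": joint angles; "qvel": joint speeds; "tau": joint torques, N m; "eef_pos": TCP position; "orientation": TCP orientation; "contact_force": force on the tool from outside, world axes, zero at the start; "wrist_torque": the same for the moment, N m; "width": finger opening in mm; "grip_force": force on a finger pad.
Only numpy, scipy, OpenCV 4.12 (cv2) and the standard library are available. Lean on these libraries where they do the work, as an engineer would, in place of code of your own. Each camera call takes 0.05 s, during which the arm holds its last target. There are 200 camera calls.

## Working session

There is one attempt and no reset: what is moved stays moved. The work goes in short steps, Python scripts to look and compute and a tool call to move; the robot and the scene stay as the last step left them, time stands still between calls to the robot, and variables do not carry over. Pictures are saved under pics/ and viewed, at most 14 in all, crops included, and the job is handed in when it is done.

Besides the shell and the picture viewer there is one more tool, called after ">>>" by a JSON object that holds its "op" and its "data". send_rows: Moves the arm, as the interface text tells. Its arguments: {"type":"object","properties":{"translation":{"type":"array","items":{"type":"array","items":{"type":"number"}}},"spin":{"type":"array","items":{"type":"number"}},"fingers":{"type":"array","items":{"type":"number"}},"newtons":{"type":"number"}},"required":["translation","spin","fingers"]}

```bash
mkdir -p pics
cat > h.py <<'E'
import numpy as np, cv2
from bench import ctrl
def grab(n):
    p,d=ctrl.grab_frame(n); np.savez(f'{n}.npz',p=p,d=d,**{k:np.array(v) for k,v in ctrl.camera_info(n).items() if v is not None}); return p,d
def load(n):
    return np.load(f'{n}.npz')
def cloud(n):
    z=load(n); d=z['d'].astype(float); v,u=np.indices(d.shape)
    x=(u-z['cx'])/z['fx']*d; y=(v-z['cy'])/z['fy']*d
    P=np.stack([x,-y,-d,np.ones_like(d)],-1)@np.linalg.inv(z['view']).T
    P=P[...,:3]; P[d==0]=np.nan
    return z['p'],P
E
python3 - <<'E'
from h import *
s=ctrl.observe(); print(s)
for n in('scene','top'):
    p,d=grab(n); print(ctrl.camera_info(n)); cv2.imwrite(f'pics/{n}0.png',cv2.resize(p,(800,600),interpolation=cv2.INTER_CUBIC))
E
```

```text
{'time_s': 0.0, 'joint_pos': array([-1.14750452,  0.50829987, -0.23755997,  1.50113433,  0.12565667,
        1.14892104, -0.1547931 ]), 'qvel': array([-5.37124146e-05, -2.02657668e-03, -3.25712266e-04, -1.80086999e-03,
       -3.56021189e-04,  1.16758236e-03,  2.57411169e-04]), 'tau': array([-1.19108819e-03, -6.20576763e+01, -2.18683183e+00, -2.49661463e+01,
        1.25821141e-02,  1.16871714e-02,  8.89651062e-06]), 'eef_pos': array([195.18135114, 593.21631794, 238.45394313]), 'orientation': array([-1.47955768e-04,  1.58209617e-01,  9.87405149e-01, -8.76132366e-04]), 'contact_force': array([0.32653554, 0.06670389, 0.5723605 ]), 'wrist_torque': array([0.05211651, 0.05690928, 0.06155605]), 'grip_force': 0.0, 'width': 85.47718519025874}
{'fx': 375.77951721103, 'fy': 375.77951721103, 'cx': 259.214502917817, 'cy': 195.85988102241828, 'view': array([[ 6.57021290e-01,  7.53695356e-01, -1.63197375e-02,
        -4.46859411e+02],
       [-5.85073661e-01,  5.23440738e-01,  6.19434101e-01,
         2.61322887e+02],
       [ 4.75407021e-01, -3.97433144e-01,  7.84879010e-01,
        -1.28943899e+03],
       [ 0.00000000e+00,  0.00000000e+00,  0.00000000e+00,
         1.00000000e+00]])}
{'fx': 458.0282309615533, 'fy': 458.0282309615533, 'cx': 250.44821095202528, 'cy': 189.51131181608994, 'view': array([[-2.34445844e-02, -9.99546827e-01,  1.88809915e-02,
         6.96677386e+01],
       [ 9.93086167e-01, -2.11118035e-02,  1.15473615e-01,
        -5.94706895e+02],
       [-1.15022674e-01,  2.14576824e-02,  9.93131085e-01,
        -1.48507844e+03],
       [ 0.00000000e+00,  0.00000000e+00,  0.00000000e+00,
         1.00000000e+00]])}
```

View pics/scene0.png

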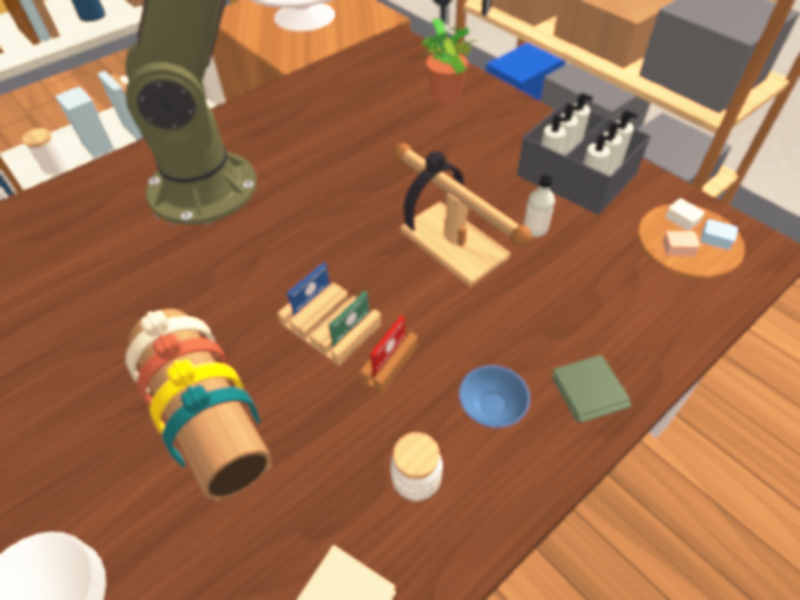

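View pics/top0.png

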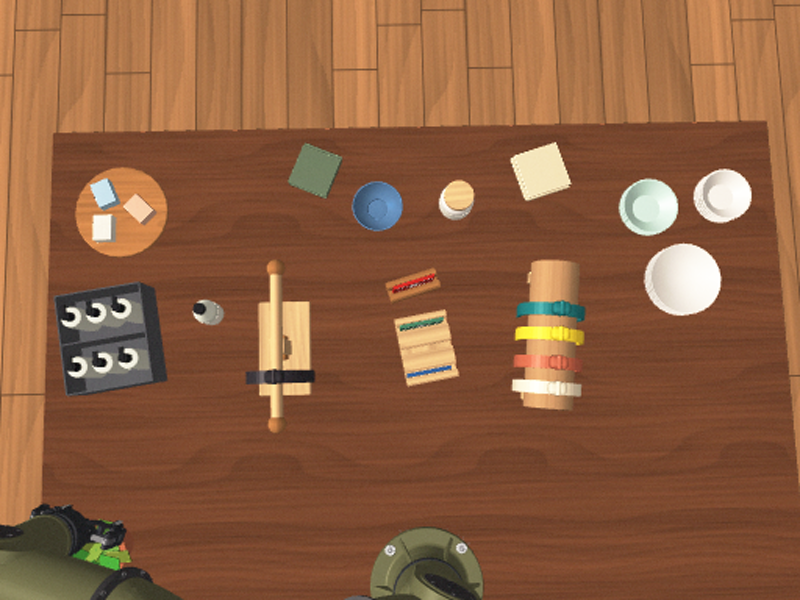

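The scene has all four new bands on the roll, from white (top view 546,388) to teal (550,310). The charcoal band is on the bar (280,377). The red sign is in the holder (413,284), with blue and green in the outer rack slots. The middle slot is free, as is the roll's far end.

```bash
cat > m.py <<'E'
from h import *
def masks(p):
    h=cv2.cvtColor(p,cv2.COLOR_BGR2HSV).astype(int); H,S,V=h[...,0],h[...,1],h[...,2]
    return dict(red=((H<4)|(H>174))&(S>190)&(V>90),blue=(H>105)&(H<125)&(S>110),green=(H>65)&(H<88)&(S>90),
      teal=(H>84)&(H<98)&(S>150),yellow=(H>22)&(H<32)&(S>180),terra=(H>=2)&(H<9)&(S>120)&(S<200)&(V>170),
      cream=(S<70)&(V>170),char=(V<70))
def rep(n):
    p,P=cloud(n); M=masks(p)
    box=dict(red=((440,800),(-150,150),(40,95)),blue=((440,800),(-150,150),(40,95)),green=((440,800),(-150,150),(40,95)),
      char=((350,750),(180,420),(160,195)))
    for k in M:
        b=box.get(k,((350,750),(-400,-150),(126,160)))
        m=M[k]&np.all([(P[...,i]>b[i][0])&(P[...,i]<b[i][1]) for i in range(3)],0)
        Q=P[m]
        if len(Q)<4: print(n,k,len(Q)); continue
        r=cv2.minAreaRect(Q[:,:2].astype(np.float32))
        print(n,k,len(Q),'mean',Q.mean(0).round(1),'zmax',Q[:,2].max().round(1),'rect',np.round(r[0],1),np.round(r[1],1),round(r[2],1))
if __name__=='__main__':
    rep('top'); rep('scene')
    p,P=cloud('top')
    def fit(nm,b):
        m=np.all([(P[...,i]>b[i][0])&(P[...,i]<b[i][1]) for i in range(3)],0); Q=P[m]
        r=cv2.minAreaRect(Q[:,:2].astype(np.float32)); print(nm,len(Q),Q.mean(0).round(1),np.round(r[0],1),np.round(r[1],1),round(r[2],1))
    fit('barstuff',((300,800),(200,420),(135,156)))
    fit('rolltop',((300,800),(-420,-150),(104,116)))
    fit('roll',((300,800),(-420,-150),(60,116)))
    fit('rack',((400,640),(-120,80),(26,38)))
    fit('holder',((600,740),(-120,90),(26,38)))
    print(ctrl.tip_reach)
    c=np.hstack([p[150:270,220:320],]); cv2.imwrite('pics/c1.png',cv2.resize(p[155:255,240:310],None,fx=7,fy=5.9,interpolation=cv2.INTER_CUBIC))
E
python3 m.py
```

```text
top red 71 mean [619.7  12.7  77.2] zmax 90.5 rect [619.9  12.3] [ 7.5 87.7] 16.1
top blue 13 mean [442.6 -43.   83.3] zmax 88.9 rect [442.8 -39.4] [ 3.9 38.6] 5.0
top green 59 mean [5.347e+02 3.000e-01 8.040e+01] zmax 87.8 rect [534.8  -1.1] [ 6.9 85.7] 9.8
top teal 95 mean [ 553.1 -275.   143.7] zmax 152.0 rect [ 552.7 -277. ] [36.2 25.3] 85.7
top yellow 97 mean [ 503.5 -270.   143.5] zmax 154.0 rect [ 503.5 -272.2] [36.7 24.8] 85.0
top terra 87 mean [ 447.5 -262.4  143.6] zmax 153.3 rect [ 447.3 -263.4] [26.6 31.6] 10.8
top cream 101 mean [ 397.6 -258.6  143.2] zmax 151.4 rect [ 397.4 -260. ] [35.1 24.3] 88.7
top char 92 mean [432.1 284.4 181.3] zmax 187.9 rect [431.3 285.7] [35.5 23.5] 88.7
scene red 138 mean [626.7   7.7  70. ] zmax 85.4 rect [624.1  12.9] [ 8.4 87.3] 16.5
scene blue 99 mean [445.8 -37.9  64.5] zmax 84.9 rect [442.9 -23.1] [ 5.7 66. ] 9.5
scene green 67 mean [542.7  -8.1  59.1] zmax 84.8 rect [541.7  -3.7] [ 3.1 79.3] 10.2
scene teal 178 mean [ 563.5 -275.9  139.9] zmax 148.5 rect [ 561.7 -275. ] [32.6 23. ] 63.4
scene yellow 209 mean [ 511.8 -270.1  140.5] zmax 148.5 rect [ 508.  -270.7] [27.8 33.1] 11.2
scene terra 162 mean [ 455.2 -264.   141.1] zmax 148.5 rect [ 452.5 -263.4] [35.5 24. ] 76.6
scene cream 140 mean [ 406.3 -256.5  142.4] zmax 148.7 rect [ 472.2 -251.3] [163.2  32.5] 5.3
scene char 102 mean [442.  282.2 174.6] zmax 185.8 rect [438.8 286.4] [32.  21.1] 76.3
barstuff 987 [486.3 285.  147. ] [491.2 295.7] [334. 100.] 9.3
rolltop 1339 [ 506.5 -269.2  109.6] [ 505.7 -269.5] [ 94.4 300.2] 84.3
roll 2783 [ 504.7 -261.5   99.7] [ 504.8 -271.7] [134.3 301.4] 83.9
rack 1218 [511.4  -8.4  32.6] [528.6  -5.6] [228.1 112.5] 10.0
holder 242 [624.3   5.7  32.5] [673.6  18.2] [149.3 112.9] 8.1
8.0
```

```bash
cat >> h.py <<'E'
def fit(P,nm,b,axis=None,extra=None):
    m=np.all([(P[...,i]>b[i][0])&(P[...,i]<b[i][1]) for i in range(3)],0)
    if extra is not None: m&=extra
    Q=P[m]; r=cv2.minAreaRect(Q[:,:2].astype(np.float32)); print(nm,len(Q),Q.mean(0).round(1),np.round(r[0],1),np.round(r[1],1),round(r[2],1)); return Q
E
python3 - <<'E'
from h import *
p,P=cloud('top'); X=P[...,0];Y=P[...,1]
fit(P,'rack',((400,640),(-120,80),(27,38)),extra=(X-0.17*Y<580))
fit(P,'holder',((580,740),(-60,90),(24,38)),extra=(X-0.27*Y>585))
for n in('top','scene'):
    q,R=cloud(n)
    Q=fit(R,'bar'+n,((300,800),(270,305),(138,156))); 
    for a,b in((330,390),(470,560),(560,650)):
        s=Q[(Q[:,0]>a)&(Q[:,0]<b)]; 
        if len(s): print(a,b,s.mean(0).round(1),np.median(s[:,1]).round(1),s[:,2].max())
    t=fit(R,'tab'+n,((640,720),(-150,-50),(-20,20)))
    fit(R,'balls'+n,((300,800),(265,310),(138,180)))
    fit(R,'base'+n,((300,800),(200,380),(10,24)))
    # charcoal arch
    hh=cv2.cvtColor(q,cv2.COLOR_BGR2HSV)
    fit(R,'char arch '+n,((380,500),(200,370),(90,195)),extra=hh[...,2]<70)
z=load('top'); v=z['view']
def px(w):
    c=v@np.append(w,1); return (z['cx']+z['fx']*c[0]/-c[2], z['cy']+z['fy']*(-c[1])/-c[2])
x0,y0=236,165
c=cv2.resize(p[y0:y0+88,x0:x0+70],None,fx=6.5,fy=6.5,interpolation=cv2.INTER_CUBIC)
cv2.imwrite('pics/c1.png',c)
E
```

```text
rack 966 [487.1 -13.6  32.7] [507.  -10.5] [183.7 110.1] 9.9
holder 266 [622.6   7.2  32.2] [672.1  18. ] [152.4 112.9] 8.1
bartop 800 [496.3 285.6 147.6] [494.  287.3] [334.7  33.8] 0.0
330 390 [359.1 285.8 147.9] 286.5 155.9749349706583
470 560 [514.4 285.5 146.9] 285.8 155.5314759156538
560 650 [605.9 285.5 147.8] 285.6 155.61209953754224
tabtop 678 [ 6.797e+02 -9.980e+01 -3.000e-01] [ 679.9 -100. ] [99.9 79.8] 89.9
ballstop 889 [491.  285.3 149.3] [494.  287.7] [334.7  44.8] 0.2
basetop 1167 [502.  279.   17.2] [539.8 272.8] [133.8 333.2] 89.2
char arch top 288 [432.1 270.9 149.7] [431.3 282.8] [128.2  23.7] 89.3
barscene 789 [518.5 284.4 147.1] [498.6 287.5] [335.7  34.5] 0.2
330 390 [359.7 283.8 147.9] 282.3 155.88397854097605
470 560 [516.  284.8 146.6] 283.4 152.27245278782777
560 650 [606.4 284.8 147. ] 283.7 155.81416847848516
tabscene 1203 [ 6.808e+02 -1.012e+02 -6.000e-01] [ 680. -100.] [99.8 79.9] 89.9
ballsscene 903 [508.9 283.9 149.6] [498.4 289. ] [335.7  44.3] 1.5
basescene 1451 [509.7 282.   17.3] [496.6 289. ] [112.8 202.2] 89.6
char arch scene 330 [438.4 267.  143. ] [436.6 287.1] [133.9  25.9] 89.9
```

View pics/c1.png

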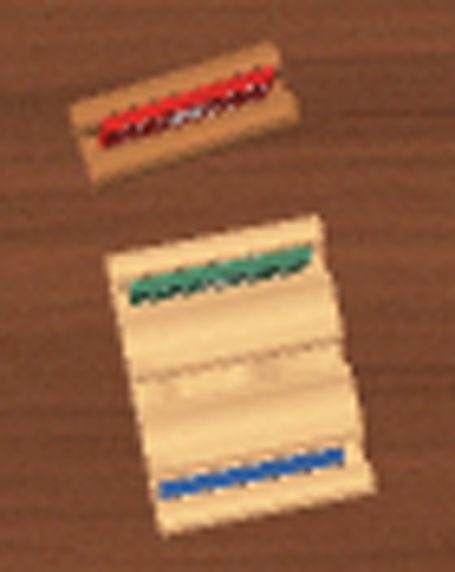

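```bash
cat >> h.py <<'E'
def ray(n,u,v,h):
    z=load(n); V=z['view']; R=V[:3,:3]; C=-R.T@V[:3,3]
    d=R.T@np.array([(u-z['cx'])/z['fx'],-(v-z['cy'])/z['fy'],-1]); return (C+d*(h-C[2])/d[2])
E
cat > r.py <<'E'
from h import *
def c(u,v,x0,y0,f): return x0+(u+.5)/f-.5, y0+(v+.5)/f-.5
def seg(nm,n,a,b,h,x0,y0,f):
    A=ray(n,*c(*a,x0,y0,f),h);B=ray(n,*c(*b,x0,y0,f),h); print(nm,((A+B)/2)[:2].round(1),'len',np.linalg.norm(A-B).round(1),'yaw',np.degrees(np.arctan2(-(A-B)[0],(A-B)[1])).round(1))
E
python3 - <<'E'
from r import *
k=(236,165,6.5)
seg('red','top',(98,132),(275,76),83,*k)
seg('green','top',(130,292),(312,256),83,*k)
seg('blue','top',(158,491),(346,457),83,*k)
seg('rackdiag','top',(108,257),(375,490),34,*k)
seg('rackdiag2','top',(163,533),(318,215),34,*k)
seg('rackleft','top',(108,257),(163,533),34,*k)
seg('holdfar','top',(70,105),(277,42),34,*k)
seg('racktopedge','top',(108,257),(318,215),34,*k)
seg('midslot','top',(138,380),(345,341),34,*k)
z=load('scene'); p=z['p']
cv2.imwrite('pics/c2.png',cv2.resize(p[165:252,175:270],None,fx=6.5,fy=6.5,interpolation=cv2.INTER_CUBIC))
E
```

```text
red [618.4  12.2] len 92.2 yaw 16.5
green [533.7  -2.5] len 91.4 yaw 9.9
blue [435.6 -14.9] len 93.4 yaw 8.8
rackdiag [487.  -14.2] len 178.9 yaw -42.5
rackdiag2 [487.1 -14.2] len 179.4 yaw 62.4
rackleft [477.5  39.6] len 141.9 yaw -80.1
holdfar [640.9  15.8] len 111.2 yaw 15.9
racktopedge [557.  -2.] len 109.3 yaw 10.1
midslot [493.4 -14.7] len 107.0 yaw 9.3
```

View pics/c2.png

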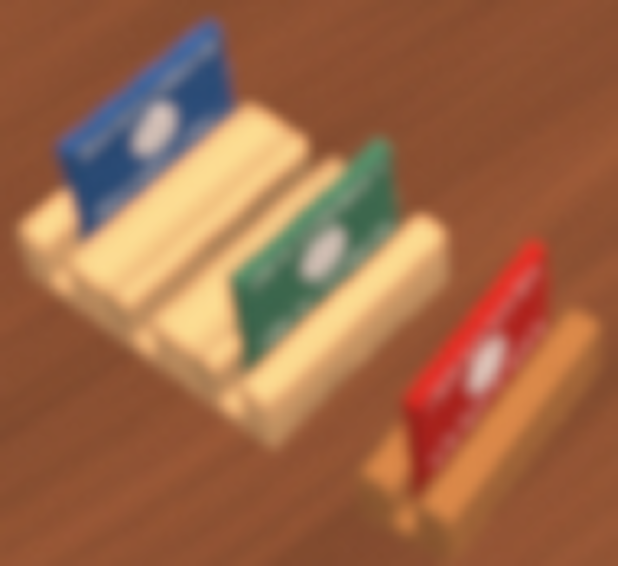

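Scene crop: the top edge of the blue sign runs (60,148)-(213,22), green (236,272)-(383,142) and red (408,400)-(536,245).

Run:
```python
from r import *
k=(175,165,6.5)
seg('red','scene',(408,396),(538,245),83,*k)
seg('green','scene',(236,272),(385,141),83,*k)
seg('blue','scene',(62,148),(215,23),83,*k)
seg('rack right edge','scene',(268,405),(440,222),34,*k)
s=ctrl.observe(); q=s['orientation']
from scipy.spatial.transform import Rotation as R
print(R.from_quat(np.roll(q,-1)).as_matrix().round(3))
```

```text
red [622.3  13.8] len 85.3 yaw -165.6
green [536.9   1.3] len 85.7 yaw -171.2
blue [438.8 -12.9] len 88.1 yaw -170.9
rack right edge [559.    1.4] len 112.4 yaw -166.9
[[-0.95   0.312 -0.   ]
 [ 0.312  0.95  -0.002]
 [-0.    -0.002 -1.   ]]
```

```bash
cat > plan.py <<'E'
import sys; from h import *
from scipy.spatial.transform import Rotation as R
def plan(*wps):
    "wps: (x,y,z,yaw of tool y deg); prints tool-frame shift (m) and spin per waypoint, each = one call or more"
    s=ctrl.observe(); M=R.from_quat(np.roll(s['orientation'],-1)).as_matrix(); p=s['eef_pos']
    a=np.degrees(np.arctan2(M[1,1],M[0,1])); print('now',p.round(1),'yaw',a.round(1),'w',round(s['width'],1),'t',round(s['time_s'],1),'j',s['joint_pos'].round(2))
    for w in wps:
        t=np.array(w[:3],float); th=np.radians(a); ty=np.array([np.cos(th),np.sin(th),0]); tx=np.cross(ty,[0,0,-1])
        d=t-p; print(w,'shift',np.round([d@tx/1e3,d@ty/1e3,-d[2]/1e3],4),'spin',round((a-w[3]+90)%180-90,1),'dist',np.linalg.norm(d).round())
        p=t; a=a-((a-w[3]+90)%180-90)
if __name__=='__main__': plan(*[tuple(map(float,w.split(','))) for w in sys.argv[1:]])
E
python3 plan.py 330,440,239,45 480,220,200,16 620.3,13,120,16 620.3,13,50,16
```

```text
now [195.2 593.3 238.5] yaw 71.8 w 85.4 t 0.1 j [-1.15  0.51 -0.24  1.5   0.13  1.15 -0.15]
(330.0, 440.0, 239.0, 45.0) shift [-0.1759 -0.1035 -0.0005] spin 26.8 dist 204.0
(480.0, 220.0, 200.0, 16.0) shift [-0.2616 -0.0495  0.039 ] spin 29.0 dist 269.0
(620.3, 13.0, 120.0, 16.0) shift [-0.2377  0.0778  0.08  ] spin 0.0 dist 263.0
(620.3, 13.0, 50.0, 16.0) shift [0.   0.   0.07] spin 0.0 dist 70.0
```

>>> {"op": "send_rows", "data": {"translation": [[-0.036,-0.021,-0.005],[-0.072,-0.042,-0.01],[-0.108,-0.063,-0.01],[-0.144,-0.084,-0.01],[-0.176,-0.103,-0.01]], "spin": [5.5,11,16.5,22,26.8], "fingers": [0.3,0.5,0.5,0.5,0.5], "newtons": 40}}

```text
time_s: 0.6
eef_pos: [331.6, 438.8, 249.1]
orientation: [0.0, 0.385, 0.923, -0.0]
contact_force: [0.4, 1.1, 0.3]
width: 42.7
grip_force: 0.0
```

>>> {"op": "send_rows", "data": {"translation": [[-0.047,-0.009,0],[-0.094,-0.018,0],[-0.141,-0.027,0],[-0.188,-0.036,0],[-0.235,-0.045,0]], "spin": [6,12,18,24,29], "fingers": [0.5,0.5,0.5,0.5,0.5]}}

```text
time_s: 1.1
eef_pos: [465.2, 241.0, 249.2]
orientation: [-0.0, 0.603, 0.797, -0.0]
contact_force: [0.7, 0.5, 0.4]
width: 42.7
grip_force: 0.0
```

```bash
python3 plan.py 560,110,160,16 620.3,13,110,16 620.3,13,50,16
```

```text
now [465.2 241.  249.2] yaw 15.8 w 42.7 t 1.1 j [-0.59  0.34  0.09  1.75 -0.03  1.05 -0.21]
(560.0, 110.0, 160.0, 16.0) shift [-0.1519  0.0556  0.0892] spin -0.2 dist 185.0
(620.3, 13.0, 110.0, 16.0) shift [-0.1099  0.0312  0.05  ] spin 0.0 dist 125.0
(620.3, 13.0, 50.0, 16.0) shift [0.   0.   0.06] spin 0.0 dist 60.0
```

>>> {"op": "send_rows", "data": {"translation": [[-0.038,0.014,0.022],[-0.076,0.028,0.045],[-0.114,0.042,0.067],[-0.152,0.056,0.089],[-0.19,0.067,0.107]], "spin": [0,0,0,0,0], "fingers": [0.5,0.5,0.5,0.5,0.5]}}

```text
time_s: 1.6
eef_pos: [581.8, 77.4, 140.7]
orientation: [-0.0, 0.602, 0.799, -0.0]
contact_force: [-0.4, 0.4, -0.4]
width: 43.0
grip_force: 0.0
```

>>> {"op": "send_rows", "data": {"translation": [[-0.035,0.01,0.016],[-0.06,0.017,0.026],[-0.072,0.02,0.032],[-0.072,0.02,0.032],[-0.072,0.02,0.032]], "spin": [0,0,0,0,0], "fingers": [0.5,0.5,0.5,0.5,0.5]}}

```text
time_s: 2.1
eef_pos: [619.9, 16.6, 110.4]
orientation: [-0.001, 0.601, 0.799, 0.0]
contact_force: [-0.2, 0.1, -0.3]
width: 42.7
grip_force: 0.0
```

```bash
python3 plan.py 620.3,13,50,16
python3 - <<'E'
from h import *
a=grab('top')[0][150:235,225:320]; b=grab('scene')[0][140:260,175:300]
f=lambda q:cv2.resize(q,(400,int(400*q.shape[0]/q.shape[1])),interpolation=cv2.INTER_CUBIC)
a,b=f(a),f(b); h=min(len(a),len(b)); cv2.imwrite('pics/c3.png',np.hstack([a[:h],b[:h]]))
E
```

```text
now [619.9  16.6 110.4] yaw 16.1 w 42.7 t 2.1 j [-0.12  0.62  0.1   1.68 -0.08  0.84  0.28]
(620.3, 13.0, 50.0, 16.0) shift [-0.0035 -0.0006  0.0604] spin 0.1 dist 61.0
```

View pics/c3.png

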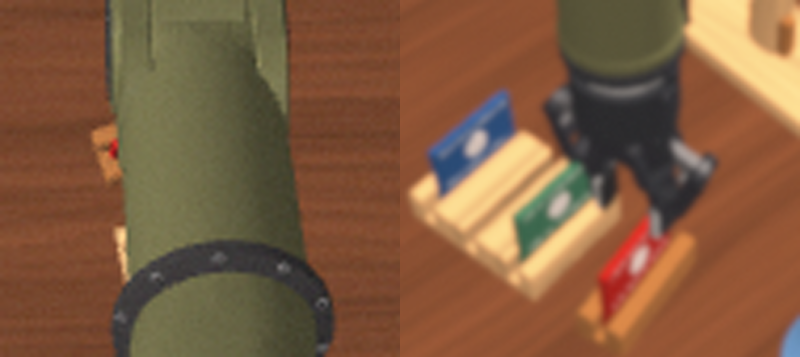

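The gripper straddles the red sign at (635,265). I'm lowering it to close.

>>> {"op": "send_rows", "data": {"translation": [[-0.002,0,0.02],[-0.0035,-0.0005,0.04],[-0.0035,-0.0005,0.06],[-0.0035,-0.0005,0.06],[-0.0035,-0.0005,0.06]], "spin": [0,0,0,0,0], "fingers": [0.5,0.5,0.5,0.5,0.6]}}

```text
time_s: 2.7
eef_pos: [620.9, 12.7, 51.0]
orientation: [-0.0, 0.601, 0.799, 0.0]
contact_force: [-0.9, -0.5, 0.1]
width: 34.1
grip_force: 0.0
```

>>> {"op": "send_rows", "data": {"translation": [[0,0,0],[0,0,0],[0,0,0],[0,0,0],[0,0,0]], "spin": [0,0,0,0,0], "fingers": [0.75,0.9,1,1,1]}}

```text
time_s: 3.2
eef_pos: [621.7, 11.7, 51.6]
orientation: [0.001, 0.602, 0.799, 0.001]
contact_force: [-1.1, 0.9, 6.4]
width: 7.7
grip_force: 40.8
```

```bash
python3 plan.py 620,13,150,16 488,-11,150,9.7 488,-11,51,9.7
```

```text
now [621.7  11.7  51.6] yaw 16.0 w 7.7 t 3.2 j [-0.11  0.69  0.09  1.73 -0.08  0.72  0.3 ]
(620.0, 13.0, 150.0, 16.0) shift [ 0.0017 -0.0013 -0.0984] spin -0.0 dist 98.0
(488.0, -11.0, 150.0, 9.7) shift [ 0.0133 -0.1335 -0.    ] spin 6.3 dist 134.0
(488.0, -11.0, 51.0, 9.7) shift [0.    0.    0.099] spin 0.0 dist 99.0
```

>>> {"op": "send_rows", "data": {"translation": [[0,0,-0.01],[0,0,-0.025],[0,0,-0.045],[0,0,-0.07],[0,0,-0.1]], "spin": [0,0,0,0,0], "fingers": [1,1,1,1,1]}}

```text
time_s: 3.7
eef_pos: [620.1, 11.2, 151.1]
orientation: [-0.001, 0.602, 0.798, -0.001]
contact_force: [0.8, -0.4, -1.0]
width: 7.2
grip_force: 39.9
```

>>> {"op": "send_rows", "data": {"translation": [[0.003,-0.03,0],[0.006,-0.065,0],[0.01,-0.1,0],[0.013,-0.1335,0],[0.013,-0.1335,0]], "spin": [1.5,3,4.5,6.3,6.3], "fingers": [1,1,1,1,1]}}

```text
time_s: 4.2
eef_pos: [484.1, -14.1, 150.8]
orientation: [-0.001, 0.646, 0.763, -0.001]
contact_force: [0.9, -0.6, -0.9]
width: 7.8
grip_force: 39.9
```

```bash
python3 plan.py 488,-11,51,9.7
python3 - <<'E'
from h import *
a=grab('top')[0][150:235,225:320]; b=grab('scene')[0][140:260,175:300]
f=lambda q:cv2.resize(q,(400,int(400*q.shape[0]/q.shape[1])),interpolation=cv2.INTER_CUBIC)
a,b=f(a),f(b); h=min(len(a),len(b)); cv2.imwrite('pics/c4.png',np.hstack([a[:h],b[:h]]))
E
```

```text
now [484.1 -14.1 150.8] yaw 9.5 w 7.8 t 4.2 j [-0.12  0.4   0.14  1.99 -0.08  0.77  0.23]
(488.0, -11.0, 51.0, 9.7) shift [0.0024 0.0044 0.0998] spin -0.2 dist 100.0
```

View pics/c4.png

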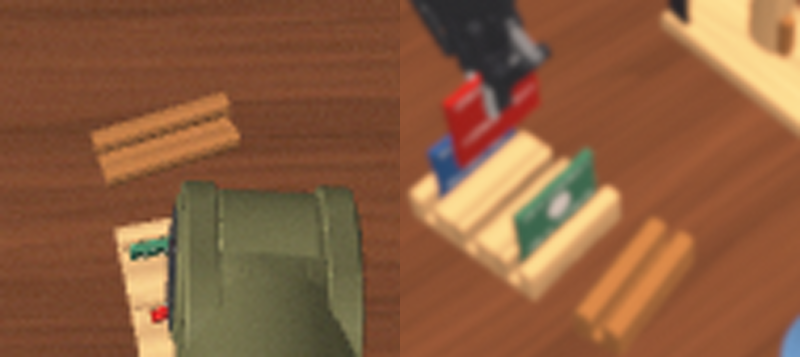

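The red sign is clear of the holder and held above the rack. I'll settle, then go down.

>>> {"op": "send_rows", "data": {"translation": [[0.002,0.004,0.02],[0.002,0.004,0.04],[0.002,0.004,0.06],[0.002,0.004,0.06],[0.002,0.004,0.06]], "spin": [0,0,0,0,0], "fingers": [1,1,1,1,1]}}

```text
time_s: 4.8
eef_pos: [493.5, -10.1, 90.4]
orientation: [-0.0, 0.645, 0.764, -0.0]
contact_force: [-0.4, 0.2, -0.4]
width: 7.3
grip_force: 39.8
```

```bash
python3 plan.py 488,-11,51,9.7
```

```text
now [493.5 -10.1  90.4] yaw 9.7 w 7.3 t 4.8 j [-0.11  0.5   0.12  2.04 -0.1   0.62  0.24]
(488.0, -11.0, 51.0, 9.7) shift [ 0.     -0.0056  0.0394] spin 0.0 dist 40.0
```

>>> {"op": "send_rows", "data": {"translation": [[0,-0.0055,0.0],[0,-0.0055,0.0],[0,-0.0055,0.01],[0,-0.0055,0.02],[0,-0.0055,0.02]], "spin": [0,0,0,0,0], "fingers": [1,1,1,1,1]}}

```text
time_s: 5.3
eef_pos: [486.7, -11.0, 69.0]
orientation: [-0.001, 0.645, 0.764, -0.001]
contact_force: [0.3, 0.0, 0.1]
width: 7.5
grip_force: 39.8
```

```bash
python3 plan.py 488,-11,51,9.7
```

```text
now [486.7 -11.   69. ] yaw 9.7 w 7.5 t 5.3 j [-0.1   0.52  0.11  2.07 -0.11  0.55  0.25]
(488.0, -11.0, 51.0, 9.7) shift [-0.0002  0.0013  0.018 ] spin 0.0 dist 18.0
```

>>> {"op": "send_rows", "data": {"translation": [[0,0.0005,0.006],[0,0.0005,0.012],[0,0.0005,0.017],[0,0.0005,0.017],[0,0.0005,0.017]], "spin": [0,0,0,0,0], "fingers": [1,1,1,1,1]}}

```text
time_s: 5.8
eef_pos: [487.6, -11.1, 53.1]
orientation: [-0.0, 0.645, 0.764, -0.0]
contact_force: [-0.1, 0.0, -0.7]
width: 7.7
grip_force: 39.9
```

>>> {"op": "send_rows", "data": {"translation": [[0,0,0],[0,0,0],[0,0,-0.01],[0,0,-0.04],[0,0,-0.08]], "spin": [0,0,0,0,0], "fingers": [0.7,0.7,0.7,0.7,0.7]}}

```text
time_s: 6.3
eef_pos: [486.6, -11.1, 133.8]
orientation: [-0.001, 0.645, 0.764, -0.001]
contact_force: [0.5, 0.1, 0.5]
width: 25.4
grip_force: 0.0
```

>>> {"op": "send_rows", "data": {"translation": [[0.03,0,-0.04],[0.07,0,-0.08],[0.12,0,-0.1],[0.16,0,-0.1],[0.2,0,-0.1]], "spin": [-8,-16,-24,-32,-40], "fingers": [0.5,0.3,0.3,0.3,0.3]}}

```text
time_s: 6.8
eef_pos: [453.7, 188.8, 235.8]
orientation: [0.001, 0.341, 0.94, 0.002]
contact_force: [0.9, 0.0, -0.6]
width: 59.9
grip_force: 0.0
```

```bash
python3 - <<'E'
from h import *
a=grab('top')[0][150:235,225:320]; b=grab('scene')[0][140:260,175:300]
f=lambda q:cv2.resize(q,(400,int(400*q.shape[0]/q.shape[1])),interpolation=cv2.INTER_CUBIC)
a,b=f(a),f(b); h=min(len(a),len(b)); cv2.imwrite('pics/c5.png',np.hstack([a[:h],b[:h]]))
import m; m.rep('top'); m.rep('scene')
E
python3 plan.py 434,286,250,90  434,286,150,90
```

```text
top red 60 mean [484.2 -12.1  82.1] zmax 88.8 rect [483.9 -10.8] [ 6.7 86.8] 9.6
top blue 14 mean [464.2 -32.2  80.1] zmax 86.8 rect [585.8  39.9] [345.9  34.7] 28.7
top green 60 mean [ 5.347e+02 -2.000e-01  8.110e+01] zmax 87.9 rect [534.6  -0.8] [ 7.1 85.2] 10.0
top teal 96 mean [ 553.  -274.8  142.9] zmax 152.3 rect [ 553.  -277.2] [36.9 25.1] 88.4
top yellow 96 mean [ 503.4 -270.1  143.9] zmax 156.0 rect [ 503.6 -271.4] [36.5 25.1] 88.5
top terra 86 mean [ 447.7 -262.5  143.5] zmax 154.7 rect [ 447.4 -263.8] [27.  30.8] 4.7
top cream 100 mean [ 397.6 -258.6  143.3] zmax 152.0 rect [ 397.4 -260.4] [35.7 24.3] 88.5
top char 8 mean [427.1 300.  181.1] zmax 185.9 rect [427.5 299.5] [10.5  4.5] 21.7
scene red 130 mean [490.  -12.4  64.2] zmax 85.8 rect [488.2 -10.4] [ 8.3 86.1] 9.2
scene blue 95 mean [446.4 -39.7  64.9] zmax 85.5 rect [443.9 -27.6] [ 5.4 59.9] 9.9
scene green 66 mean [542.4  -6.5  58.3] zmax 86.3 rect [541.6  -3.2] [ 3.9 79. ] 10.1
scene teal 179 mean [ 563.6 -276.   140. ] zmax 148.1 rect [ 561.8 -274.9] [32.1 22.2] 62.1
scene yellow 210 mean [ 511.8 -270.4  140.8] zmax 149.2 rect [ 507.3 -270. ] [27.3 34.5] 3.8
scene terra 166 mean [ 455.1 -264.3  140.9] zmax 148.3 rect [ 452.2 -263.3] [35.  24.7] 70.2
scene cream 145 mean [ 406.4 -256.6  142.3] zmax 149.5 rect [ 470.1 -251.5] [167.1  32.1] 5.3
scene char 100 mean [441.9 282.2 175.3] zmax 188.0 rect [440.8 284.3] [31.2 21.1] 44.9
now [452.4 192.3 234.7] yaw 50.4 w 59.6 t 6.9 j [-0.39  0.3  -0.08  1.85  0.03  0.99  0.4 ]
(434.0, 286.0, 250.0, 90.0) shift [ 0.0738  0.0605 -0.0153] spin -39.6 dist 97.0
(434.0, 286.0, 150.0, 90.0) shift [0.  0.  0.1] spin 0.0 dist 100.0
```

View pics/c5.png

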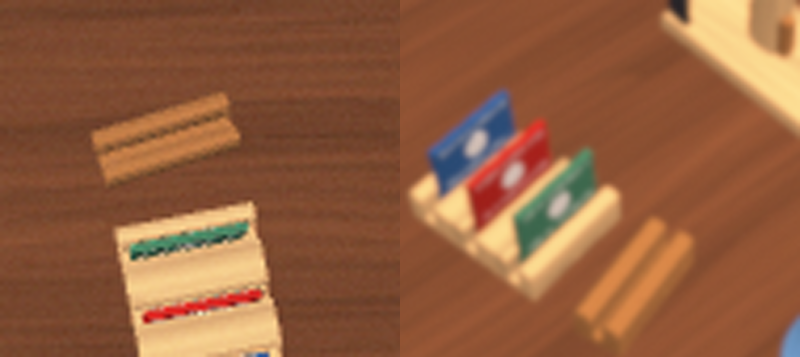

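Red stands home in the middle slot. Next is the charcoal band.

>>> {"op": "send_rows", "data": {"translation": [[0.018,0.015,0],[0.036,0.03,0],[0.055,0.045,0],[0.074,0.0605,0],[0.074,0.0605,0]], "spin": [-8,-16,-24,-32,-39.6], "fingers": [0.25,0.25,0.25,0.25,0.25]}}

```text
time_s: 7.4
eef_pos: [435.7, 283.0, 234.0]
orientation: [0.0, 0.002, 1.0, 0.001]
contact_force: [-0.8, -0.4, 0.3]
width: 63.9
grip_force: 0.0
```

>>> {"op": "send_rows", "data": {"translation": [[0,0,0],[0,0,0],[0,0,0.02]], "spin": [0,0,0], "fingers": [0.25,0.25,0.25]}}

```text
time_s: 7.7
eef_pos: [438.4, 279.9, 215.4]
orientation: [0.002, 0.009, 1.0, 0.001]
contact_force: [-0.1, 0.7, -0.6]
width: 64.0
grip_force: 0.0
```

```bash
python3 plan.py 434.3,286,164,90
```

```text
now [438.4 279.9 215.4] yaw 88.9 w 64.0 t 7.7 j [-0.43  0.37 -0.26  1.81  0.11  0.97  0.82]
(434.3, 286.0, 164.0, 90.0) shift [0.0042 0.0061 0.0514] spin -1.1 dist 52.0
```

>>> {"op": "send_rows", "data": {"translation": [[0.004,0.006,0.0],[0.004,0.006,0.01],[0.004,0.006,0.02],[0.004,0.006,0.02],[0.004,0.006,0.02]], "spin": [-1.1,-1.1,-1.1,-1.1,-1.1], "fingers": [0.25,0.25,0.25,0.25,0.25]}}

```text
time_s: 8.2
eef_pos: [432.8, 286.0, 193.1]
orientation: [-0.0, -0.003, 1.0, -0.0]
contact_force: [-0.7, 0.5, 0.2]
width: 64.0
grip_force: 0.0
```

```bash
python3 plan.py 434.3,286,164,90
```

```text
now [432.8 286.  193.1] yaw 90.4 w 64.0 t 8.2 j [-0.45  0.39 -0.26  1.85  0.12  0.92  0.81]
(434.3, 286.0, 164.0, 90.0) shift [-0.0015  0.      0.0291] spin 0.4 dist 29.0
```

>>> {"op": "send_rows", "data": {"translation": [[-0.001,0,0.012],[-0.0015,0,0.024],[-0.0015,0,0.029],[-0.0015,0,0.029],[-0.0015,0,0.029]], "spin": [0.4,0.4,0.4,0.4,0.4], "fingers": [0.25,0.25,0.25,0.35,0.45]}}

```text
time_s: 8.7
eef_pos: [434.3, 286.2, 164.1]
orientation: [-0.0, 0.0, 1.0, -0.0]
contact_force: [0.1, -0.3, 0.4]
width: 47.2
grip_force: 0.0
```

>>> {"op": "send_rows", "data": {"translation": [[0,0,0],[0,0,0],[0,0,0],[0,0,-0.01],[0,0,-0.02]], "spin": [0,0,0,0,0], "fingers": [0.6,0.7,0.8,0.8,0.8]}}

```text
time_s: 9.2
eef_pos: [434.1, 286.0, 184.9]
orientation: [-0.0, 0.0, 1.0, -0.0]
contact_force: [-0.3, -0.4, -0.8]
width: 35.5
grip_force: 40.0
```

```bash
python3 plan.py 434.3,286,310,90
```

```text
now [434.1 286.  184.9] yaw 90.0 w 35.5 t 9.2 j [-0.45  0.4  -0.26  1.85  0.13  0.9   0.81]
(434.3, 286.0, 310.0, 90.0) shift [-0.0002  0.     -0.1251] spin -0.0 dist 125.0
```

>>> {"op": "send_rows", "data": {"translation": [[0,0,-0.025],[0,0,-0.06],[0,0,-0.095],[0,0,-0.12],[0,0,-0.12]], "spin": [0,0,0,0,0], "fingers": [0.8,0.8,0.8,0.8,0.8]}}

```text
time_s: 9.7
eef_pos: [435.5, 287.2, 308.9]
orientation: [0.003, 0.0, 1.0, 0.002]
contact_force: [0.0, 0.1, -1.7]
width: 35.4
grip_force: 40.1
```

>>> {"op": "send_rows", "data": {"translation": [[-0.005,-0.02,0],[-0.018,-0.058,0],[-0.031,-0.098,0],[-0.044,-0.138,0],[-0.057,-0.178,0]], "spin": [0,0,0,0,0], "fingers": [0.8,0.8,0.8,0.8,0.8]}}

```text
time_s: 10.2
eef_pos: [491.1, 106.4, 304.2]
orientation: [-0.0, -0.0, 1.0, -0.0]
contact_force: [1.1, -0.3, 0.4]
width: 35.4
grip_force: 40.1
```

>>> {"op": "send_rows", "data": {"translation": [[-0.013,-0.04,0],[-0.026,-0.08,0],[-0.039,-0.12,0],[-0.052,-0.16,0],[-0.065,-0.2,0]], "spin": [0,0,0,0,0], "fingers": [0.8,0.8,0.8,0.8,0.8]}}

```text
time_s: 10.7
eef_pos: [556.1, -93.5, 304.1]
orientation: [-0.0, 0.0, 1.0, 0.0]
contact_force: [0.5, 1.2, -1.1]
width: 35.6
grip_force: 40.1
```

>>> {"op": "send_rows", "data": {"translation": [[-0.013,-0.04,0],[-0.026,-0.08,0],[-0.039,-0.12,0],[-0.052,-0.16,0],[-0.061,-0.19,0]], "spin": [2,4,6,6,6], "fingers": [0.8,0.8,0.8,0.8,0.8]}}

```text
time_s: 11.2
eef_pos: [616.9, -284.8, 303.5]
orientation: [-0.001, 0.053, 0.999, -0.0]
contact_force: [0.4, 0.3, -1.1]
width: 35.5
grip_force: 40.2
```

>>> {"op": "send_rows", "data": {"translation": [[0,0,0],[0,0,0],[0,0,0],[0,0,0]], "spin": [0,0,0,0], "fingers": [0.8,0.8,0.8,0.8]}}

```text
time_s: 11.6
eef_pos: [617.4, -280.1, 304.6]
orientation: [0.0, 0.051, 0.999, 0.0]
contact_force: [-0.0, -1.0, -0.4]
width: 35.5
grip_force: 40.1
```

```bash
python3 plan.py 617,-283,126,84
python3 - <<'E'
from h import *
a=grab('top')[0][140:270,310:400]; b=grab('scene')[0][130:330,60:260]
f=lambda q:cv2.resize(q,(400,int(400*q.shape[0]/q.shape[1])),interpolation=cv2.INTER_CUBIC)
a,b=f(a),f(b); h=min(len(a),len(b)); cv2.imwrite('pics/c6.png',np.hstack([a[:h],b[:h]]))
R,P=cloud('scene'); Q=fit(P,'r',((560,700),(-400,-180),(104,116)))
E
```

```text
now [ 617.4 -280.1  304.6] yaw 84.1 w 35.5 t 11.6 j [ 0.41  0.55 -0.04  1.23  0.02  1.36  1.84]
(617.0, -283.0, 126.0, 84.0) shift [ 1.000e-04 -2.900e-03  1.786e-01] spin 0.1 dist 179.0
r 1052 [ 608.4 -279.7  109.1] [ 609.1 -276.3] [80.3 97.8] 89.7
```

View pics/c6.png

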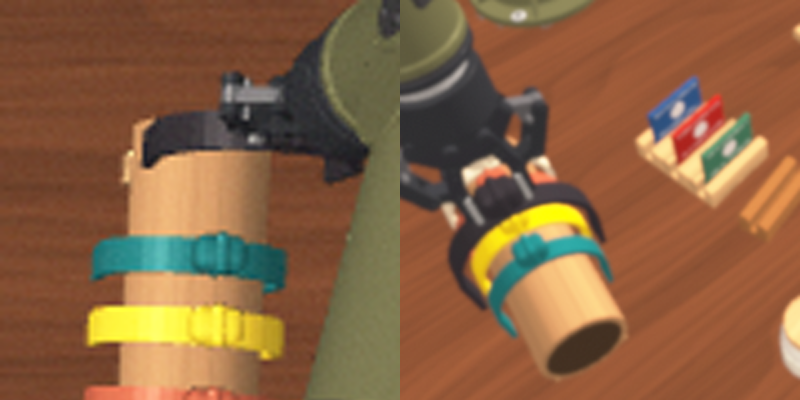

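>>> {"op": "send_rows", "data": {"translation": [[0,-0.003,0.02],[0,-0.003,0.06],[0,-0.003,0.1],[0,-0.003,0.13],[0,-0.003,0.15]], "spin": [0,0,0,0,0], "fingers": [0.8,0.8,0.8,0.8,0.8]}}

```text
time_s: 12.2
eef_pos: [616.0, -283.7, 152.0]
orientation: [-0.001, 0.052, 0.999, 0.001]
contact_force: [-0.4, -0.2, -0.2]
width: 35.1
grip_force: 40.2
```

>>> {"op": "send_rows", "data": {"translation": [[0,0,0.01],[0,0,0.02],[0,0,0.025],[0,0,0.025],[0,0,0.025]], "spin": [0,0,0,0,0], "fingers": [0.8,0.8,0.8,0.8,0.8]}}

```text
time_s: 12.7
eef_pos: [617.4, -285.0, 130.2]
orientation: [0.001, 0.052, 0.999, -0.0]
contact_force: [0.4, 0.0, -1.0]
width: 35.6
grip_force: 40.2
```

```bash
python3 plan.py 617,-283,126,84; python3 -c "
from h import *; print(ctrl.observe()['contact_force'])"
```

```text
now [ 617.4 -285.   130.2] yaw 84.0 w 35.6 t 12.7 j [ 0.42  0.68 -0.04  1.49  0.03  0.98  1.84]
(617.0, -283.0, 126.0, 84.0) shift [0.0006 0.002  0.0042] spin -0.0 dist 5.0
[ 0.37001478  0.00126552 -0.9997727 ]
```

>>> {"op": "send_rows", "data": {"translation": [[0,0.002,0.002],[0,0.002,0.003],[0,0.002,0.003]], "spin": [0,0,0], "fingers": [0.8,0.8,0.8]}}

```text
time_s: 13.0
eef_pos: [617.5, -282.5, 126.9]
orientation: [0.0, 0.052, 0.999, 0.0]
contact_force: [0.1, 1.1, 2.4]
width: 35.7
grip_force: 40.5
```

>>> {"op": "send_rows", "data": {"translation": [[0,0,0],[0,0,0],[0,0,-0.02],[0,0,-0.06],[0,0,-0.09]], "spin": [0,0,0,0,0], "fingers": [0.4,0.25,0.25,0.25,0.25]}}

```text
time_s: 13.5
eef_pos: [617.2, -283.1, 218.0]
orientation: [0.0, 0.053, 0.999, -0.0]
contact_force: [0.0, -0.7, -0.0]
width: 64.2
grip_force: 0.0
```

>>> {"op": "send_rows", "data": {"translation": [[0.015,-0.01,-0.01],[0.02,-0.02,-0.015],[0.02,-0.03,-0.02],[0.02,-0.04,-0.02],[0.02,-0.04,-0.02]], "spin": [0,0,0,0,0], "fingers": [0.25,0.25,0.25,0.25,0.25]}}

```text
time_s: 14.0
eef_pos: [592.1, -323.0, 234.9]
orientation: [-0.001, 0.054, 0.999, -0.0]
contact_force: [0.1, -0.7, 0.1]
width: 63.8
grip_force: 0.0
```

```bash
python3 plan.py 617,-283,126,84
python3 - <<'E'
from h import *
a=grab('top')[0][140:270,310:400]; b=grab('scene')[0][180:330,60:210]
f=lambda q:cv2.resize(q,(400,int(400*q.shape[0]/q.shape[1])),interpolation=cv2.INTER_CUBIC)
a,b=f(a),f(b); h=min(len(a),len(b)); cv2.imwrite('pics/c7.png',np.hstack([a[:h],b[:h]]))
E
```

```text
now [ 592.1 -323.   234.9] yaw 83.8 w 63.8 t 14.0 j [ 0.48  0.58 -0.03  1.36  0.02  1.2   1.91]
(617.0, -283.0, 126.0, 84.0) shift [-0.0205  0.0424  0.1089] spin -0.2 dist 119.0
```

View pics/c7.png

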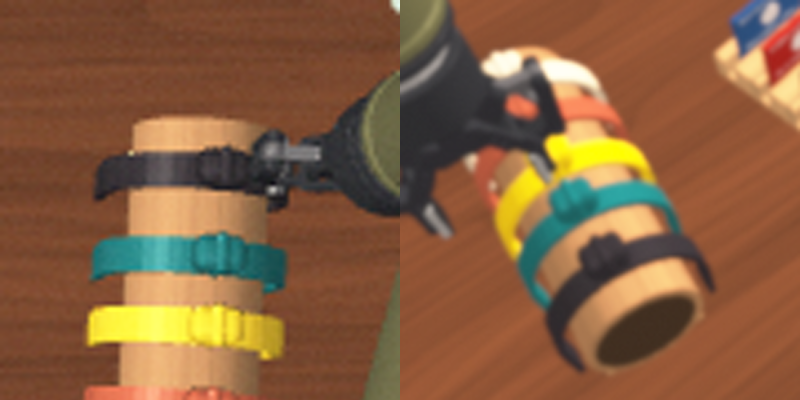

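Charcoal sits square on the free end of the roll. Next I compare the knot positions against its known pose (617, -283).

```bash
python3 - <<'E'
from h import *; import m
for n in('top','scene'):
    p,P=cloud(n); M=m.masks(p)
    for k in('char','teal','yellow','terra','cream'):
        Q=P[M[k]&(P[...,2]>126)&(P[...,2]<156)&(P[...,0]>370)&(P[...,0]<650)&(np.abs(P[...,1]+270)<45)]
        if len(Q)<9: continue
        z=(Q[:,2]>141); print(n,k,len(Q),np.median(Q,0).round(1),'hi',np.median(Q[z],0).round(1),z.sum())
E
python3 plan.py 556,-277,200,84
```

```text
top char 88 [ 612.2 -281.8  144.2] hi [ 614.8 -283.4  145.3] 63
top teal 95 [ 553.  -274.7  144. ] hi [ 553.1 -276.9  145.2] 73
top yellow 95 [ 503.6 -269.4  143.8] hi [ 503.7 -272.3  145.2] 73
top terra 86 [ 448.5 -262.3  144.6] hi [ 447.3 -263.8  145. ] 70
top cream 101 [ 397.5 -258.1  143.7] hi [ 397.2 -260.9  144.2] 78
scene char 171 [ 626.2 -284.   142. ] hi [ 621.8 -284.4  144.2] 98
scene teal 180 [ 565.3 -275.9  142.3] hi [ 560.7 -276.   144.3] 101
scene yellow 89 [ 516.6 -261.5  142. ] hi [ 511.4 -261.   144.4] 45
scene terra 60 [ 455.6 -264.6  144.7] hi [ 453.3 -265.5  145. ] 52
scene cream 101 [ 402.4 -256.3  144.7] hi [ 401.1 -256.5  144.9] 90
now [ 592.9 -320.6  234.9] yaw 84.0 w 64.0 t 14.1 j [ 0.48  0.58 -0.04  1.36  0.02  1.2   1.91]
(556.0, -277.0, 200.0, 84.0) shift [0.0412 0.0395 0.0349] spin -0.0 dist 67.0
```

>>> {"op": "send_rows", "data": {"translation": [[0.02,0.02,0.01],[0.041,0.0395,0.02],[0.041,0.0395,0.035],[0.041,0.0395,0.035],[0.041,0.0395,0.035]], "spin": [0,0,0,0,0], "fingers": [0.25,0.25,0.25,0.25,0.25]}}

```text
time_s: 14.6
eef_pos: [556.8, -276.8, 201.2]
orientation: [-0.0, 0.052, 0.999, 0.0]
contact_force: [0.1, -0.5, 0.3]
width: 64.0
grip_force: 0.0
```

>>> {"op": "send_rows", "data": {"translation": [[0,0,0],[0,0,0]], "spin": [0,0], "fingers": [0.25,0.25]}}

```text
time_s: 14.8
eef_pos: [556.9, -277.4, 201.7]
orientation: [0.0, 0.053, 0.999, -0.0]
contact_force: [-0.4, -0.1, 0.6]
width: 64.2
grip_force: 0.0
```

```bash
python3 plan.py 555.7,-276.5,126,84
```

```text
now [ 556.9 -277.4  201.7] yaw 84.0 w 64.2 t 14.8 j [ 0.45  0.53 -0.04  1.57  0.02  1.05  1.87]
(555.7, -276.5, 126.0, 84.0) shift [0.0013 0.0008 0.0757] spin -0.0 dist 76.0
```

>>> {"op": "send_rows", "data": {"translation": [[0.001,0.001,0.03],[0.001,0.001,0.06],[0.001,0.001,0.075],[0.001,0.001,0.075],[0.001,0.001,0.075]], "spin": [0,0,0,0,0], "fingers": [0.25,0.25,0.25,0.35,0.45]}}

```text
time_s: 15.3
eef_pos: [556.0, -276.2, 126.9]
orientation: [0.0, 0.053, 0.999, -0.0]
contact_force: [0.5, -0.1, 0.1]
width: 46.8
grip_force: 0.0
```

>>> {"op": "send_rows", "data": {"translation": [[0,0,0],[0,0,0],[0,0,0],[0,0,-0.01],[0,0,-0.02]], "spin": [0,0,0,0,0], "fingers": [0.6,0.7,0.8,0.8,0.8]}}

```text
time_s: 15.8
eef_pos: [555.2, -275.7, 146.9]
orientation: [-0.0, 0.052, 0.999, 0.0]
contact_force: [0.3, -0.1, -0.0]
width: 35.6
grip_force: 39.9
```

>>> {"op": "send_rows", "data": {"translation": [[0,0,-0.03],[0,0,-0.07],[0,0,-0.11],[0,0,-0.14],[0,0,-0.16]], "spin": [0,0,0,0,0], "fingers": [0.8,0.8,0.8,0.8,0.8]}}

```text
time_s: 16.3
eef_pos: [555.8, -276.0, 310.2]
orientation: [0.002, 0.052, 0.999, -0.001]
contact_force: [-0.6, -0.9, -0.3]
width: 35.5
grip_force: 40.0
```

```bash
python3 plan.py 602,286,305,90
```

```text
now [ 555.8 -276.   310.2] yaw 84.0 w 35.5 t 16.3 j [ 0.44  0.45 -0.04  1.39  0.02  1.29  1.87]
(602.0, 286.0, 305.0, 90.0) shift [0.013  0.5638 0.0052] spin -6.0 dist 564.0
```

>>> {"op": "send_rows", "data": {"translation": [[0,0.025,0],[0.001,0.065,0],[0.002,0.11,0],[0.003,0.155,0],[0.004,0.2,0]], "spin": [0,0,0,0,0], "fingers": [0.8,0.8,0.8,0.8,0.8]}}

```text
time_s: 16.8
eef_pos: [572.1, -74.9, 307.3]
orientation: [0.0, 0.053, 0.999, -0.0]
contact_force: [0.9, -0.4, -0.2]
width: 35.9
grip_force: 40.1
```

>>> {"op": "send_rows", "data": {"translation": [[0.001,0.045,0],[0.002,0.09,0],[0.003,0.135,0],[0.004,0.18,0],[0.005,0.225,0]], "spin": [0,0,0,0,0], "fingers": [0.8,0.8,0.8,0.8,0.8]}}

```text
time_s: 17.3
eef_pos: [590.8, 149.5, 307.3]
orientation: [0.0, 0.053, 0.999, 0.0]
contact_force: [0.1, -0.4, -1.1]
width: 35.4
grip_force: 40.1
```

>>> {"op": "send_rows", "data": {"translation": [[0.001,0.045,0],[0.002,0.085,0],[0.003,0.115,0],[0.004,0.134,0],[0.004,0.139,0]], "spin": [-1,-2,-4,-6,-6], "fingers": [0.8,0.8,0.8,0.8,0.8]}}

```text
time_s: 17.8
eef_pos: [600.9, 288.8, 306.3]
orientation: [-0.0, -0.002, 1.0, 0.0]
contact_force: [0.3, 0.1, -0.4]
width: 35.3
grip_force: 40.0
```

>>> {"op": "send_rows", "data": {"translation": [[0,0,0],[0,0,0],[0,0,0]], "spin": [0,0,0], "fingers": [0.8,0.8,0.8]}}

```text
time_s: 18.1
eef_pos: [602.2, 284.2, 306.6]
orientation: [0.0, 0.002, 1.0, -0.0]
contact_force: [0.5, -0.0, -1.1]
width: 35.1
grip_force: 40.0
```

```bash
python3 plan.py 602,286,166,90
python3 - <<'E'
from h import *
for n in('top','scene'):
    grab(n); p,P=cloud(n)
    fit(P,n,((320,370),(270,305),(138,156))); fit(P,n,((450,560),(270,305),(140,156)))
E
```

```text
now [602.2 284.2 306.6] yaw 89.8 w 35.1 t 18.1 j [-0.38  0.53 -0.17  1.26  0.09  1.35  1.01]
(602.0, 286.0, 166.0, 90.0) shift [0.0002 0.0018 0.1406] spin -0.2 dist 141.0
top 78 [340.2 286.3 149.9] [341.1 288.3] [35.7 28.1] 21.4
top 0 [nan nan nan] [0. 0.] [0. 0.] 0.0
scene 94 [351.3 283.5 148.1] [352.5 284.2] [34.  31.6] 59.9
scene 171 [491.4 285.1 146.7] [504.3 288.2] [108.5  22.7] 0.3h.py:16: RuntimeWarning: Mean of empty slice.
  Q=P[m]; r=cv2.minAreaRect(Q[:,:2].astype(np.float32)); print(nm,len(Q),Q.mean(0).round(1),np.round(r[0],1),np.round(r[1],1),round(r[2],1)); return Q
  ret = um.true_divide(
```

>>> {"op": "send_rows", "data": {"translation": [[0,0.002,0.02],[0,0.002,0.05],[0,0.002,0.08],[0,0.002,0.11],[0,0.002,0.125]], "spin": [0,0,0,0,0], "fingers": [0.8,0.8,0.8,0.8,0.8]}}

```text
time_s: 18.7
eef_pos: [600.7, 286.9, 178.6]
orientation: [-0.002, 0.001, 1.0, -0.001]
contact_force: [-0.5, -0.8, 0.1]
width: 35.2
grip_force: 40.0
```

>>> {"op": "send_rows", "data": {"translation": [[0,0,0.008],[0,0,0.014],[0,0,0.016],[0,0,0.016]], "spin": [0,0,0,0], "fingers": [0.8,0.8,0.8,0.8]}}

```text
time_s: 19.1
eef_pos: [602.1, 288.4, 166.2]
orientation: [0.001, 0.0, 1.0, 0.0]
contact_force: [0.1, 0.0, -0.1]
width: 35.8
grip_force: 40.2
```

```bash
python3 plan.py 602,286,164.5,90
```

```text
now [602.1 288.4 166.2] yaw 90.0 w 35.8 t 19.1 j [-0.39  0.63 -0.17  1.48  0.11  1.04  0.99]
(602.0, 286.0, 164.5, 90.0) shift [ 0.0001 -0.0024  0.0017] spin -0.0 dist 3.0
```

>>> {"op": "send_rows", "data": {"translation": [[0,-0.002,0.001],[0,-0.002,0.0015],[0,-0.002,0.0015]], "spin": [0,0,0], "fingers": [0.8,0.8,0.8]}}

```text
time_s: 19.4
eef_pos: [602.1, 287.7, 165.7]
orientation: [0.001, -0.0, 1.0, 0.001]
contact_force: [-1.5, 1.5, 5.6]
width: 35.7
grip_force: 40.9
```

>>> {"op": "send_rows", "data": {"translation": [[0,0,0],[0,0,0],[0,0,-0.02],[0,0,-0.05],[0,0,-0.07]], "spin": [0,0,0,0,0], "fingers": [0.4,0.25,0.25,0.25,0.25]}}

```text
time_s: 19.9
eef_pos: [602.0, 286.3, 235.4]
orientation: [0.001, 0.0, 1.0, 0.0]
contact_force: [0.1, 0.3, 0.1]
width: 64.3
grip_force: 0.0
```

>>> {"op": "send_rows", "data": {"translation": [[0.007,-0.035,0],[0.015,-0.08,0],[0.023,-0.125,0],[0.031,-0.17,0],[0.039,-0.215,0]], "spin": [0,0,0,0,0], "fingers": [0.25,0.25,0.25,0.25,0.25]}}

```text
time_s: 20.4
eef_pos: [562.0, 69.4, 233.8]
orientation: [0.0, 0.0, 1.0, -0.0]
contact_force: [1.0, 0.4, 0.0]
width: 64.0
grip_force: 0.0
```

>>> {"op": "send_rows", "data": {"translation": [[0.008,-0.045,0],[0.016,-0.09,0],[0.024,-0.135,0],[0.032,-0.18,0],[0.04,-0.225,0]], "spin": [0,0,0,0,0], "fingers": [0.25,0.25,0.25,0.25,0.25]}}

```text
time_s: 20.9
eef_pos: [521.9, -155.6, 234.0]
orientation: [0.0, 0.0, 1.0, -0.0]
contact_force: [0.9, -0.3, -0.4]
width: 64.1
grip_force: 0.0
```

>>> {"op": "send_rows", "data": {"translation": [[0.007,-0.045,0],[0.013,-0.085,0],[0.017,-0.118,0],[0.017,-0.118,0],[0.017,-0.118,0]], "spin": [2,4,6,6,6], "fingers": [0.25,0.25,0.25,0.25,0.25]}}

```text
time_s: 21.4
eef_pos: [505.1, -272.3, 233.5]
orientation: [-0.0, 0.053, 0.999, 0.0]
contact_force: [-0.1, 0.8, -0.1]
width: 63.9
grip_force: 0.0
```

>>> {"op": "send_rows", "data": {"translation": [[0,0,0],[0,0,0.02],[0,0,0.03],[0,0,0.03]], "spin": [0,0,0,0], "fingers": [0.25,0.25,0.25,0.25]}}

```text
time_s: 21.8
eef_pos: [505.0, -270.0, 202.4]
orientation: [-0.001, 0.051, 0.999, 0.001]
contact_force: [-0.1, -0.7, 0.5]
width: 64.1
grip_force: 0.0
```

```bash
python3 plan.py 506.2,-271.5,126,84
python3 - <<'E'
from h import *
a=grab('top')[0][150:285,145:215]; b=grab('scene')[0][80:190,240:360]
f=lambda q:cv2.resize(q,(400,int(400*q.shape[0]/q.shape[1])),interpolation=cv2.INTER_CUBIC)
a,b=f(a),f(b); h=min(len(a),len(b)); cv2.imwrite('pics/c8.png',np.hstack([a[:h],b[:h]]))
import m
p,P=cloud('top'); M=m.masks(p)
fit(P,'tealbar',((500,700),(200,380),(100,195)),extra=M['teal'])
fit(P,'tealknot',((500,700),(200,380),(177,195)),extra=M['teal'])
E
```

```text
now [ 505.  -270.   202.4] yaw 84.1 w 64.1 t 21.8 j [ 0.49  0.45 -0.06  1.7   0.03  0.99  1.88]
(506.2, -271.5, 126.0, 84.0) shift [-0.0013 -0.0013  0.0764] spin 0.1 dist 76.0
tealbar 305 [598.7 278.  151.4] [599.  285.9] [ 26.9 131.4] 1.4
tealknot 86 [599.  284.8 183. ] [599.2 285.8] [34.5 26.2] 74.2
```

View pics/c8.png

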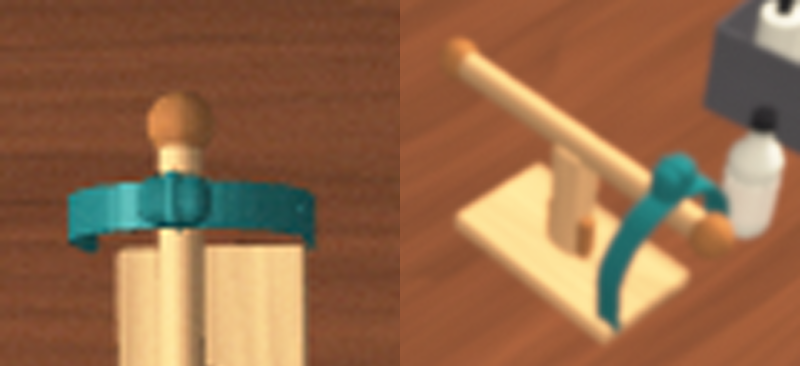

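Teal hangs square near the bar's far end. Now yellow.

>>> {"op": "send_rows", "data": {"translation": [[-0.001,-0.001,0.03],[-0.001,-0.001,0.06],[-0.001,-0.001,0.076],[-0.001,-0.001,0.076],[-0.001,-0.001,0.076]], "spin": [0,0,0,0,0], "fingers": [0.25,0.25,0.25,0.35,0.45]}}

```text
time_s: 22.4
eef_pos: [507.0, -272.8, 128.7]
orientation: [0.0, 0.052, 0.999, -0.0]
contact_force: [0.7, 0.3, -0.2]
width: 47.2
grip_force: 0.0
```

>>> {"op": "send_rows", "data": {"translation": [[0,0,0],[0,0,0],[0,0,0],[0,0,-0.01],[0,0,-0.02]], "spin": [0,0,0,0,0], "fingers": [0.6,0.7,0.8,0.8,0.8]}}

```text
time_s: 22.9
eef_pos: [506.3, -272.7, 148.7]
orientation: [-0.0, 0.052, 0.999, -0.0]
contact_force: [0.4, 0.2, -0.6]
width: 35.4
grip_force: 40.0
```

>>> {"op": "send_rows", "data": {"translation": [[0,0,-0.03],[0,0,-0.07],[0,0,-0.11],[0,0,-0.14],[0,0,-0.16]], "spin": [0,0,0,0,0], "fingers": [0.8,0.8,0.8,0.8,0.8]}}

```text
time_s: 23.4
eef_pos: [506.7, -272.9, 311.6]
orientation: [0.002, 0.053, 0.999, -0.001]
contact_force: [1.3, -0.4, -0.2]
width: 35.5
grip_force: 40.0
```

```bash
python3 plan.py 532,286,305,90
```

```text
now [ 506.7 -272.9  311.6] yaw 84.0 w 35.5 t 23.4 j [ 0.49  0.37 -0.06  1.51  0.02  1.25  1.89]
(532.0, 286.0, 305.0, 90.0) shift [0.0335 0.5585 0.0066] spin -6.0 dist 560.0
```

>>> {"op": "send_rows", "data": {"translation": [[0.001,0.025,0],[0.004,0.065,0],[0.006,0.11,0],[0.009,0.155,0],[0.012,0.2,0]], "spin": [0,0,0,0,0], "fingers": [0.8,0.8,0.8,0.8,0.8]}}

```text
time_s: 23.9
eef_pos: [515.0, -70.9, 308.8]
orientation: [0.0, 0.053, 0.999, -0.0]
contact_force: [2.4, -0.3, -1.1]
width: 35.3
grip_force: 40.0
```

>>> {"op": "send_rows", "data": {"translation": [[0.003,0.045,0],[0.005,0.09,0],[0.008,0.135,0],[0.011,0.18,0],[0.0135,0.225,0]], "spin": [0,0,0,0,0], "fingers": [0.8,0.8,0.8,0.8,0.8]}}

```text
time_s: 24.4
eef_pos: [525.2, 154.2, 308.9]
orientation: [0.001, 0.053, 0.999, -0.0]
contact_force: [1.9, -0.4, -1.0]
width: 35.4
grip_force: 40.0
```

>>> {"op": "send_rows", "data": {"translation": [[0.003,0.045,0],[0.005,0.085,0],[0.007,0.115,0],[0.008,0.13,0],[0.008,0.1335,0]], "spin": [-1,-2,-4,-6,-6], "fingers": [0.8,0.8,0.8,0.8,0.8]}}

```text
time_s: 24.9
eef_pos: [531.1, 287.7, 308.0]
orientation: [-0.0, -0.002, 1.0, 0.0]
contact_force: [0.0, -0.2, -0.1]
width: 35.2
grip_force: 40.1
```

>>> {"op": "send_rows", "data": {"translation": [[0,0,0],[0,0,0],[0,0,0]], "spin": [0,0,0], "fingers": [0.8,0.8,0.8]}}

```text
time_s: 25.2
eef_pos: [532.1, 284.3, 308.1]
orientation: [0.0, 0.002, 1.0, -0.0]
contact_force: [-0.4, 0.2, -0.9]
width: 35.7
grip_force: 40.1
```

```bash
python3 plan.py 532,286,167,90
```

```text
now [532.1 284.3 308.1] yaw 89.8 w 35.7 t 25.2 j [-0.36  0.43 -0.27  1.44  0.12  1.29  0.92]
(532.0, 286.0, 167.0, 90.0) shift [1.000e-04 1.700e-03 1.411e-01] spin -0.2 dist 141.0
```

>>> {"op": "send_rows", "data": {"translation": [[0,0.001,0.02],[0,0.001,0.05],[0,0.001,0.08],[0,0.001,0.11],[0,0.001,0.125]], "spin": [0,0,0,0,0], "fingers": [0.8,0.8,0.8,0.8,0.8]}}

```text
time_s: 25.7
eef_pos: [530.9, 285.1, 180.4]
orientation: [-0.001, 0.001, 1.0, -0.001]
contact_force: [0.1, -0.5, -0.8]
width: 35.1
grip_force: 40.1
```

>>> {"op": "send_rows", "data": {"translation": [[0,0,0.008],[0,0,0.014],[0,0,0.014],[0,0,0.014]], "spin": [0,0,0,0], "fingers": [0.8,0.8,0.8,0.8]}}

```text
time_s: 26.1
eef_pos: [532.1, 287.4, 169.7]
orientation: [0.001, 0.0, 1.0, 0.0]
contact_force: [-0.8, 0.9, -0.6]
width: 35.3
grip_force: 40.1
```

```bash
python3 plan.py 532,286,167,90
```

```text
now [532.1 287.4 169.7] yaw 90.0 w 35.3 t 26.1 j [-0.37  0.54 -0.26  1.66  0.16  0.97  0.88]
(532.0, 286.0, 167.0, 90.0) shift [ 0.0001 -0.0014  0.0027] spin -0.0 dist 3.0
```

>>> {"op": "send_rows", "data": {"translation": [[0,-0.001,0.0015],[0,-0.001,0.003],[0,-0.001,0.003]], "spin": [0,0,0], "fingers": [0.8,0.8,0.8]}}

```text
time_s: 26.4
eef_pos: [532.0, 286.3, 167.4]
orientation: [0.001, 0.0, 1.0, 0.0]
contact_force: [-0.8, -1.4, 7.6]
width: 35.5
grip_force: 41.2
```

>>> {"op": "send_rows", "data": {"translation": [[0,0,0],[0,0,0],[0,0,-0.02],[0,0,-0.05],[0,0,-0.07]], "spin": [0,0,0,0,0], "fingers": [0.4,0.25,0.25,0.25,0.25]}}

```text
time_s: 26.9
eef_pos: [531.8, 286.6, 237.3]
orientation: [0.0, 0.0, 1.0, 0.0]
contact_force: [0.5, -0.3, 0.5]
width: 64.2
grip_force: 0.0
```

>>> {"op": "send_rows", "data": {"translation": [[0.005,-0.035,0],[0.012,-0.08,0],[0.019,-0.125,0],[0.025,-0.17,0],[0.032,-0.215,0]], "spin": [0,0,0,0,0], "fingers": [0.25,0.25,0.25,0.25,0.25]}}

```text
time_s: 27.4
eef_pos: [499.1, 69.6, 235.8]
orientation: [0.0, 0.0, 1.0, -0.0]
contact_force: [0.4, -0.9, 0.5]
width: 63.9
grip_force: 0.0
```

>>> {"op": "send_rows", "data": {"translation": [[0.007,-0.045,0],[0.013,-0.09,0],[0.02,-0.135,0],[0.027,-0.18,0],[0.033,-0.225,0]], "spin": [0,0,0,0,0], "fingers": [0.25,0.25,0.25,0.25,0.25]}}

```text
time_s: 27.9
eef_pos: [465.9, -155.5, 236.0]
orientation: [0.0, 0.0, 1.0, -0.0]
contact_force: [1.3, 0.2, 0.6]
width: 64.1
grip_force: 0.0
```

>>> {"op": "send_rows", "data": {"translation": [[0.007,-0.045,0],[0.013,-0.085,0],[0.017,-0.11,0],[0.017,-0.11,0],[0.017,-0.11,0]], "spin": [2,4,6,6,6], "fingers": [0.25,0.25,0.25,0.25,0.25]}}

```text
time_s: 28.4
eef_pos: [449.4, -263.7, 235.6]
orientation: [-0.0, 0.053, 0.999, 0.0]
contact_force: [0.8, 0.2, 0.6]
width: 63.8
grip_force: 0.0
```

>>> {"op": "send_rows", "data": {"translation": [[0,0,0],[0,0,0.02],[0,0,0.03],[0,0,0.03]], "spin": [0,0,0,0], "fingers": [0.25,0.25,0.25,0.25]}}

```text
time_s: 28.8
eef_pos: [449.0, -262.2, 204.5]
orientation: [-0.001, 0.051, 0.999, 0.001]
contact_force: [0.6, 0.5, -0.2]
width: 64.2
grip_force: 0.0
```

```bash
python3 plan.py 450,-264.5,126,84
python3 - <<'E'
from h import *
grab('top')
import m
p,P=cloud('top'); M=m.masks(p)
for k in('teal','yellow'):
  fit(P,k,((450,700),(200,380),(100,195)),extra=M[k])
  fit(P,k+'knot',((450,700),(200,380),(177,195)),extra=M[k])
fit(P,'holder',((580,740),(-60,90),(24,38)),extra=(P[...,0]-0.27*P[...,1]>585))
E
```

```text
now [ 449.  -262.2  204.5] yaw 84.1 w 64.2 t 28.8 j [ 0.55  0.38 -0.1   1.83  0.04  0.94  1.9 ]
(450.0, -264.5, 126.0, 84.0) shift [-0.0012 -0.0021  0.0785] spin 0.1 dist 79.0
teal 302 [598.6 277.9 151. ] [598.3 285.8] [ 25.4 131.7] 0.5
tealknot 84 [598.6 283.9 182.3] [597.5 284.9] [35.6 23.7] 89.8
yellow 293 [528.1 275.8 150. ] [528.5 286.3] [131.9  24.2] 89.9
yellowknot 85 [528.  283.5 182.8] [528.5 283.4] [33.4 23.9] 89.6
holder 221 [605.3 -19.   32.3] [642.5  25.7] [198.3  90.1] 51.1
```

>>> {"op": "send_rows", "data": {"translation": [[-0.001,-0.0015,0.03],[-0.001,-0.0015,0.06],[-0.001,-0.0015,0.079],[-0.001,-0.0015,0.079],[-0.001,-0.0015,0.079]], "spin": [0,0,0,0,0], "fingers": [0.25,0.25,0.25,0.35,0.45]}}

```text
time_s: 29.35
eef_pos: [450.8, -265.3, 127.6]
orientation: [0.0, 0.052, 0.999, -0.0]
contact_force: [0.4, -0.3, 1.1]
width: 47.3
grip_force: 0.0
```

>>> {"op": "send_rows", "data": {"translation": [[0,0,0],[0,0,0],[0,0,0],[0,0,-0.01],[0,0,-0.02]], "spin": [0,0,0,0,0], "fingers": [0.6,0.7,0.8,0.8,0.8]}}

```text
time_s: 29.85
eef_pos: [450.2, -265.4, 147.8]
orientation: [-0.0, 0.052, 0.999, -0.0]
contact_force: [0.5, -0.4, -0.2]
width: 35.6
grip_force: 40.0
```

>>> {"op": "send_rows", "data": {"translation": [[0,0,-0.03],[0,0,-0.07],[0,0,-0.11],[0,0,-0.14],[0,0,-0.16]], "spin": [0,0,0,0,0], "fingers": [0.8,0.8,0.8,0.8,0.8]}}

```text
time_s: 30.35
eef_pos: [450.6, -265.6, 310.5]
orientation: [0.002, 0.052, 0.999, -0.001]
contact_force: [0.3, -1.4, -1.3]
width: 35.7
grip_force: 40.1
```

```bash
python3 plan.py 462,286,305,90
```

```text
now [ 450.6 -265.6  310.5] yaw 84.0 w 35.7 t 30.4 j [ 0.56  0.29 -0.1   1.65  0.03  1.2   1.92]
(462.0, 286.0, 305.0, 90.0) shift [0.0465 0.5497 0.0055] spin -6.0 dist 552.0
```

>>> {"op": "send_rows", "data": {"translation": [[0.002,0.025,0],[0.005,0.065,0],[0.009,0.11,0],[0.013,0.155,0],[0.017,0.2,0]], "spin": [0,0,0,0,0], "fingers": [0.8,0.8,0.8,0.8,0.8]}}

```text
time_s: 30.85
eef_pos: [453.9, -63.0, 307.9]
orientation: [0.001, 0.053, 0.999, -0.0]
contact_force: [1.7, 0.1, -0.5]
width: 35.1
grip_force: 40.1
```

>>> {"op": "send_rows", "data": {"translation": [[0.004,0.045,0],[0.008,0.09,0],[0.011,0.135,0],[0.015,0.18,0],[0.019,0.225,0]], "spin": [0,0,0,0,0], "fingers": [0.8,0.8,0.8,0.8,0.8]}}

```text
time_s: 31.35
eef_pos: [458.6, 162.7, 308.0]
orientation: [0.001, 0.053, 0.999, -0.0]
contact_force: [-0.0, -0.7, -1.2]
width: 35.2
grip_force: 40.1
```

>>> {"op": "send_rows", "data": {"translation": [[0.004,0.045,0],[0.007,0.085,0],[0.009,0.11,0],[0.0105,0.124,0],[0.0105,0.124,0]], "spin": [-1,-2,-4,-6,-6], "fingers": [0.8,0.8,0.8,0.8,0.8]}}

```text
time_s: 31.85
eef_pos: [461.0, 286.9, 307.1]
orientation: [-0.0, -0.002, 1.0, 0.0]
contact_force: [-0.0, 0.3, -0.4]
width: 35.4
grip_force: 40.1
```

>>> {"op": "send_rows", "data": {"translation": [[0,0,0],[0,0,0],[0,0,0]], "spin": [0,0,0], "fingers": [0.8,0.8,0.8]}}

```text
time_s: 32.15
eef_pos: [462.0, 283.9, 307.0]
orientation: [0.0, 0.001, 1.0, -0.0]
contact_force: [-0.1, 1.0, -0.8]
width: 35.2
grip_force: 40.1
```

```bash
python3 plan.py 462,286,166,90
```

```text
now [462.  283.9 307. ] yaw 89.8 w 35.2 t 32.1 j [-0.31  0.34 -0.42  1.6   0.14  1.23  0.82]
(462.0, 286.0, 166.0, 90.0) shift [0.     0.0021 0.141 ] spin -0.2 dist 141.0
```

>>> {"op": "send_rows", "data": {"translation": [[0,0.001,0.02],[0,0.001,0.05],[0,0.001,0.08],[0,0.001,0.11],[0,0.001,0.125]], "spin": [0,0,0,0,0], "fingers": [0.8,0.8,0.8,0.8,0.8]}}

```text
time_s: 32.65
eef_pos: [461.0, 284.7, 179.6]
orientation: [-0.001, 0.001, 1.0, -0.001]
contact_force: [1.1, 0.5, -0.7]
width: 35.2
grip_force: 40.1
```

>>> {"op": "send_rows", "data": {"translation": [[0,0,0.008],[0,0,0.014],[0,0,0.014],[0,0,0.014]], "spin": [0,0,0,0], "fingers": [0.8,0.8,0.8,0.8]}}

```text
time_s: 33.05
eef_pos: [462.0, 286.7, 168.6]
orientation: [0.001, 0.0, 1.0, 0.0]
contact_force: [0.2, -0.2, -0.2]
width: 35.5
grip_force: 40.1
```

```bash
python3 plan.py 462,286,166,90
```

```text
now [462.  286.7 168.6] yaw 90.0 w 35.5 t 33.0 j [-0.34  0.47 -0.39  1.82  0.22  0.9   0.74]
(462.0, 286.0, 166.0, 90.0) shift [ 0.     -0.0007  0.0026] spin -0.0 dist 3.0
```

>>> {"op": "send_rows", "data": {"translation": [[0,-0.0005,0.0015],[0,-0.0005,0.003],[0,-0.0005,0.003]], "spin": [0,0,0], "fingers": [0.8,0.8,0.8]}}

```text
time_s: 33.35
eef_pos: [462.0, 286.3, 166.3]
orientation: [0.001, 0.0, 1.0, 0.0]
contact_force: [-1.9, -2.5, 9.0]
width: 34.9
grip_force: 41.5
```

>>> {"op": "send_rows", "data": {"translation": [[0,0,0],[0,0,0],[0,0,-0.02],[0,0,-0.05],[0,0,-0.07]], "spin": [0,0,0,0,0], "fingers": [0.4,0.25,0.25,0.25,0.25]}}

```text
time_s: 33.85
eef_pos: [461.7, 286.4, 236.3]
orientation: [0.0, 0.0, 1.0, 0.0]
contact_force: [0.5, 0.1, 0.5]
width: 64.0
grip_force: 0.0
```

>>> {"op": "send_rows", "data": {"translation": [[0.004,-0.035,0],[0.009,-0.08,0],[0.014,-0.125,0],[0.019,-0.17,0],[0.024,-0.215,0]], "spin": [0,0,0,0,0], "fingers": [0.25,0.25,0.25,0.25,0.25]}}

```text
time_s: 34.35
eef_pos: [437.1, 69.4, 234.9]
orientation: [0.0, -0.0, 1.0, -0.0]
contact_force: [1.5, -0.2, -0.6]
width: 64.1
grip_force: 0.0
```

>>> {"op": "send_rows", "data": {"translation": [[0.005,-0.045,0],[0.01,-0.09,0],[0.015,-0.135,0],[0.02,-0.18,0],[0.025,-0.225,0]], "spin": [0,0,0,0,0], "fingers": [0.25,0.25,0.25,0.25,0.25]}}

```text
time_s: 34.85
eef_pos: [412.0, -155.7, 235.0]
orientation: [0.0, 0.0, 1.0, -0.0]
contact_force: [0.4, 0.4, -0.3]
width: 63.8
grip_force: 0.0
```

>>> {"op": "send_rows", "data": {"translation": [[0.005,-0.045,0],[0.01,-0.085,0],[0.013,-0.106,0],[0.013,-0.106,0],[0.013,-0.106,0]], "spin": [2,4,6,6,6], "fingers": [0.25,0.25,0.25,0.25,0.25]}}

```text
time_s: 35.35
eef_pos: [399.6, -259.2, 234.6]
orientation: [-0.0, 0.052, 0.999, 0.0]
contact_force: [-0.7, 0.8, -0.3]
width: 64.2
grip_force: 0.0
```

>>> {"op": "send_rows", "data": {"translation": [[0,0,0],[0,0,0.02],[0,0,0.03],[0,0,0.03]], "spin": [0,0,0,0], "fingers": [0.25,0.25,0.25,0.25]}}

```text
time_s: 35.75
eef_pos: [399.0, -258.5, 203.7]
orientation: [-0.001, 0.051, 0.999, 0.001]
contact_force: [0.5, -0.4, 0.2]
width: 64.1
grip_force: 0.0
```

```bash
python3 plan.py 400,-260,126,84
python3 - <<'E'
from h import *
grab('top')
import m
p,P=cloud('top'); M=m.masks(p)
for k in('teal','yellow','terra'):
  fit(P,k,((420,700),(200,380),(120,195)),extra=M[k])
fit(P,'holder',((560,740),(-100,90),(24,38)),extra=(P[...,0]-0.17*P[...,1]>568))
E
```

```text
now [ 399.  -258.5  203.7] yaw 84.1 w 64.1 t 35.8 j [ 0.64  0.31 -0.15  1.93  0.06  0.9   1.92]
(400.0, -260.0, 126.0, 84.0) shift [-0.0011 -0.0014  0.0777] spin 0.1 dist 78.0
teal 280 [598.6 279.1 155. ] [599.  286.8] [ 26.4 118.7] 1.2
yellow 260 [528.3 277.  155.2] [528.5 285.9] [120.7  24.6] 89.3
terra 175 [458.  296.5 160.6] [457.7 294.3] [ 24.1 109.3] 0.5
holder 297 [597.8 -17.4  32. ] [586.1 -18.2] [ 66.6 110.2] 17.0
```

Good; cream next.

>>> {"op": "send_rows", "data": {"translation": [[-0.001,-0.001,0.03],[-0.001,-0.001,0.06],[-0.001,-0.001,0.078],[-0.001,-0.001,0.078],[-0.001,-0.001,0.078]], "spin": [0,0,0,0,0], "fingers": [0.25,0.25,0.25,0.35,0.45]}}

```text
time_s: 36.3
eef_pos: [400.8, -261.1, 127.5]
orientation: [0.0, 0.052, 0.999, -0.0]
contact_force: [-0.8, -1.0, 0.2]
width: 46.8
grip_force: 0.0
```

>>> {"op": "send_rows", "data": {"translation": [[0,0,0],[0,0,0],[0,0,0],[0,0,-0.01],[0,0,-0.02]], "spin": [0,0,0,0,0], "fingers": [0.6,0.7,0.8,0.8,0.8]}}

```text
time_s: 36.8
eef_pos: [400.3, -261.1, 147.8]
orientation: [0.0, 0.052, 0.999, -0.0]
contact_force: [0.4, 0.4, -0.4]
width: 35.1
grip_force: 40.1
```

>>> {"op": "send_rows", "data": {"translation": [[0,0,-0.03],[0,0,-0.07],[0,0,-0.11],[0,0,-0.14],[0,0,-0.16]], "spin": [0,0,0,0,0], "fingers": [0.8,0.8,0.8,0.8,0.8]}}

```text
time_s: 37.3
eef_pos: [400.6, -261.2, 310.4]
orientation: [0.002, 0.052, 0.999, -0.001]
contact_force: [0.2, 0.3, -0.6]
width: 35.3
grip_force: 40.1
```

```bash
python3 plan.py 430,10,305,90 392,286,305,90
```

```text
now [ 400.6 -261.2  310.4] yaw 84.0 w 35.3 t 37.3 j [ 0.65  0.22 -0.16  1.75  0.04  1.17  1.95]
(430.0, 10.0, 305.0, 90.0) shift [-0.0008  0.2728  0.0054] spin -6.0 dist 273.0
(392.0, 286.0, 305.0, 90.0) shift [ 0.038  0.276 -0.   ] spin 0.0 dist 279.0
```

>>> {"op": "send_rows", "data": {"translation": [[0,0.025,0],[0,0.065,0],[0,0.11,0],[0,0.155,0],[0,0.2,0]], "spin": [0,0,0,0,0], "fingers": [0.8,0.8,0.8,0.8,0.8]}}

```text
time_s: 37.8
eef_pos: [420.9, -60.6, 307.9]
orientation: [0.001, 0.053, 0.999, -0.0]
contact_force: [0.6, 1.2, -1.2]
width: 35.3
grip_force: 40.1
```

>>> {"op": "send_rows", "data": {"translation": [[0,0.04,0],[-0.001,0.073,0],[-0.001,0.073,0],[-0.001,0.073,0],[-0.001,0.073,0]], "spin": [-3,-6,-6,-6,-6], "fingers": [0.8,0.8,0.8,0.8,0.8]}}

```text
time_s: 38.3
eef_pos: [429.7, 9.1, 307.2]
orientation: [0.0, 0.001, 1.0, -0.0]
contact_force: [-0.9, -0.8, -1.2]
width: 35.1
grip_force: 40.1
```

>>> {"op": "send_rows", "data": {"translation": [[0.004,0.025,0],[0.009,0.065,0],[0.015,0.11,0],[0.022,0.155,0],[0.028,0.2,0]], "spin": [0,0,0,0,0], "fingers": [0.8,0.8,0.8,0.8,0.8]}}

```text
time_s: 38.8
eef_pos: [402.1, 210.3, 307.1]
orientation: [0.0, 0.002, 1.0, -0.0]
contact_force: [0.6, 0.3, -0.7]
width: 35.3
grip_force: 40.2
```

>>> {"op": "send_rows", "data": {"translation": [[0.005,0.04,0],[0.01,0.075,0],[0.01,0.075,0],[0.01,0.075,0],[0.01,0.075,0]], "spin": [0,0,0,0,0], "fingers": [0.8,0.8,0.8,0.8,0.8]}}

```text
time_s: 39.3
eef_pos: [392.8, 283.4, 306.6]
orientation: [0.0, 0.002, 1.0, -0.001]
contact_force: [-1.0, -0.0, -0.6]
width: 35.3
grip_force: 40.3
```

```bash
python3 plan.py 392,286,166,90
```

```text
now [392.8 283.4 306.6] yaw 89.8 w 35.3 t 39.3 j [-0.25  0.26 -0.56  1.73  0.15  1.19  0.72]
(392.0, 286.0, 166.0, 90.0) shift [0.0008 0.0026 0.1406] spin -0.2 dist 141.0
```

>>> {"op": "send_rows", "data": {"translation": [[0.001,0.002,0.02],[0.001,0.002,0.05],[0.001,0.002,0.08],[0.001,0.002,0.11],[0.001,0.002,0.125]], "spin": [0,0,0,0,0], "fingers": [0.8,0.8,0.8,0.8,0.8]}}

```text
time_s: 39.8
eef_pos: [391.1, 284.4, 179.7]
orientation: [-0.001, 0.002, 1.0, -0.001]
contact_force: [-0.3, -0.4, -1.1]
width: 35.5
grip_force: 40.3
```

>>> {"op": "send_rows", "data": {"translation": [[0,0,0.008],[0,0,0.013],[0,0,0.013],[0,0,0.013]], "spin": [0,0,0,0], "fingers": [0.8,0.8,0.8,0.8]}}

```text
time_s: 40.2
eef_pos: [391.5, 287.4, 169.5]
orientation: [0.001, 0.0, 1.0, 0.0]
contact_force: [-0.4, -0.3, -0.4]
width: 35.2
grip_force: 40.3
```

```bash
python3 plan.py 392,286,166,90
```

```text
now [391.5 287.4 169.5] yaw 90.0 w 35.2 t 40.2 j [-0.31  0.4  -0.53  1.96  0.26  0.85  0.6 ]
(392.0, 286.0, 166.0, 90.0) shift [-0.0005 -0.0014  0.0035] spin -0.0 dist 4.0
```

>>> {"op": "send_rows", "data": {"translation": [[0,-0.001,0.002],[0,-0.001,0.0035],[0,-0.001,0.0035]], "spin": [0,0,0], "fingers": [0.8,0.8,0.8]}}

```text
time_s: 40.5
eef_pos: [391.3, 286.3, 166.1]
orientation: [0.001, 0.0, 1.0, 0.0]
contact_force: [-0.3, -1.8, 6.6]
width: 35.5
grip_force: 41.3
```

>>> {"op": "send_rows", "data": {"translation": [[0,0,0],[0,0,0],[0,0,-0.02],[0,0,-0.05],[0,0,-0.08]], "spin": [0,0,0,0,0], "fingers": [0.4,0.25,0.25,0.25,0.25]}}

```text
time_s: 41.0
eef_pos: [390.6, 286.2, 245.9]
orientation: [-0.001, -0.0, 1.0, -0.0]
contact_force: [0.3, 0.5, -0.4]
width: 64.1
grip_force: 0.0
```

Run:
```python
from h import *
a=grab('top')[0][160:260,225:325]; b=grab('scene')[0][150:270,165:285]
f=lambda q:cv2.resize(q,(400,400),interpolation=cv2.INTER_CUBIC)
cv2.imwrite('pics/c9.png',np.hstack([f(a),f(b)]))
p,P=cloud('top'); D=P[...,0]-.17*P[...,1]
fit(P,'holder',((560,740),(-100,90),(24,38)),extra=D>568)
```

```text
holder 298 [598.  -18.1  31.8] [633.9  27.7] [217.  101.7] 53.5
```

View pics/c9.png

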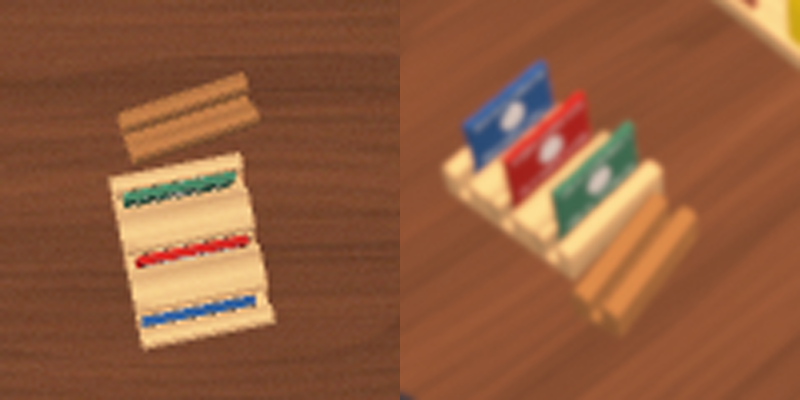

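The holder has been knocked and now sits beside the rack: top crop (118-258, 73-162), slot from (126,131) to (250,94). I'm enlarging it.

Run:
```python
from h import *
a=load('top')['p'][174:204,250:295]; b=load('scene')['p'][200:255,213:268]
cv2.imwrite('pics/d1.png',np.hstack([cv2.resize(a,None,fx=10,fy=10,interpolation=cv2.INTER_CUBIC),cv2.resize(b,None,fx=300/55,fy=300/55,interpolation=cv2.INTER_CUBIC)]))
```

```text
(no output)
```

View pics/d1.png

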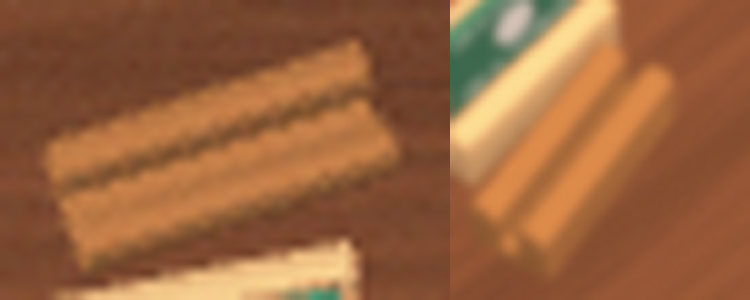

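```bash
python3 - <<'E'
from r import *
k=(250,174,10)
seg('far','top',(43,150),(357,40),34,*k)
seg('ctr','top',(43,150),(400,157),34,*k)
seg('slot','top',(60,190),(370,95),34,*k)
k=(213,200,300/55)
o=lambda x,y:(x-450,y)
seg('sceneAC','scene',o(478,207),o(675,85),34,*k)
seg('sceneBD','scene',o(607,45),o(553,245),34,*k)
seg('sceneslot','scene',o(512,229),o(637,62),34,*k)
for n in('top','scene'):
    p,P=cloud(n); h=cv2.cvtColor(p,cv2.COLOR_BGR2HSV).astype(int)
    m=(np.abs(P[...,0]-600)<70)&(np.abs(P[...,1])<90)&(P[...,2]>29)&(P[...,2]<39)
    if n=='top': print(np.median(h[178:186,278:284].reshape(-1,3),0),np.median(h[203:206,262:275].reshape(-1,3),0))
    e=(h[...,1]>140)&(h[...,0]<17)&(h[...,2]>120)
    Q=fit(P,n,((540,680),(-100,80),(29,39)),extra=e)
E
python3 plan.py 400,150,245,9.7 438,-13,180,9.7 438,-13,51,9.7
```

```text
far [616.4  -7.7] len 111.0 yaw 18.2
ctr [596.6 -14.3] len 118.6 yaw -2.3
slot [600.4 -12.3] len 108.0 yaw 15.9
sceneAC [604.9 -12.6] len 113.4 yaw 175.8
sceneBD [604.2 -10.6] len 115.3 yaw 38.2
sceneslot [603.4 -12.8] len 109.3 yaw -161.6
[ 13.  159.  168.5] [ 18. 108. 236.]
top 257 [595.7 -13.5  33.4] [596.9 -14.7] [ 43.7 109.2] 17.3
scene 453 [600.9 -13.5  32.7] [594.9  -1.1] [ 49.3 138.6] 21.1
now [392.2 287.9 248.7] yaw 90.0 w 64.0 t 41.1 j [-0.27  0.31 -0.56  1.84  0.19  1.04  0.67]
(400.0, 150.0, 245.0, 9.7) shift [-0.0078 -0.1379  0.0037] spin 80.3 dist 138.0
(438.0, -13.0, 180.0, 9.7) shift [-0.1671  0.01    0.065 ] spin 0.0 dist 180.0
(438.0, -13.0, 51.0, 9.7) shift [0.    0.    0.129] spin 0.0 dist 129.0
```

>>> {"op": "send_rows", "data": {"translation": [[0,-0.015,0],[0,-0.04,0],[-0.002,-0.065,0],[-0.004,-0.09,0],[-0.008,-0.105,0]], "spin": [8,16,24,32,40], "fingers": [0.25,0.4,0.6,0.6,0.6]}}

```text
time_s: 41.6
eef_pos: [398.6, 179.2, 244.7]
orientation: [-0.0, 0.345, 0.938, -0.001]
contact_force: [-0.0, 0.5, 0.6]
width: 34.0
grip_force: 0.0
```

>>> {"op": "send_rows", "data": {"translation": [[-0.015,-0.005,0],[-0.025,-0.02,0],[-0.025,-0.02,0],[-0.025,-0.02,0],[-0.025,-0.02,0]], "spin": [8,16,24,32,40.3], "fingers": [0.6,0.6,0.6,0.6,0.6]}}

```text
time_s: 42.1
eef_pos: [405.1, 149.6, 244.8]
orientation: [-0.0, 0.647, 0.762, -0.0]
contact_force: [0.3, 0.0, 0.4]
width: 34.0
grip_force: 0.0
```

>>> {"op": "send_rows", "data": {"translation": [[0,0,0],[0,0,0],[0,0,0]], "spin": [0,0,0], "fingers": [0.6,0.6,0.6]}}

```text
time_s: 42.4
eef_pos: [405.1, 150.0, 245.1]
orientation: [-0.0, 0.644, 0.765, -0.0]
contact_force: [-0.1, -0.3, 0.2]
width: 34.2
grip_force: 0.0
```

```bash
python3 plan.py 438,-14,150,9.7 438,-14,51,9.7
```

```text
now [405.1 150.  245.1] yaw 9.9 w 34.2 t 42.4 j [-0.21  0.2  -0.24  1.96  0.06  0.98 -0.31]
(438.0, -14.0, 150.0, 9.7) shift [-0.1672  0.0042  0.0951] spin 0.2 dist 192.0
(438.0, -14.0, 51.0, 9.7) shift [0.    0.    0.099] spin 0.0 dist 99.0
```

>>> {"op": "send_rows", "data": {"translation": [[-0.035,0.001,0.02],[-0.08,0.002,0.045],[-0.125,0.003,0.07],[-0.155,0.004,0.09],[-0.167,0.004,0.095]], "spin": [0,0,0,0,0], "fingers": [0.6,0.6,0.6,0.6,0.6]}}

```text
time_s: 42.9
eef_pos: [436.5, -17.5, 148.3]
orientation: [-0.001, 0.646, 0.764, -0.001]
contact_force: [-0.2, -0.1, 0.8]
width: 33.7
grip_force: 0.0
```

>>> {"op": "send_rows", "data": {"translation": [[0,0,0],[0,0,0],[0,0,0]], "spin": [0.2,0.2,0.2], "fingers": [0.6,0.6,0.6]}}

```text
time_s: 43.2
eef_pos: [437.7, -12.3, 151.1]
orientation: [0.0, 0.645, 0.764, 0.001]
contact_force: [1.1, 0.5, -0.5]
width: 34.1
grip_force: 0.0
```

```bash
python3 plan.py 438,-14,50,9.7
```

```text
now [437.7 -12.3 151.1] yaw 9.7 w 34.1 t 43.2 j [ 0.08  0.33 -0.15  2.1   0.07  0.72  0.06]
(438.0, -14.0, 50.0, 9.7) shift [-0.0017 -0.      0.1011] spin -0.0 dist 101.0
```

>>> {"op": "send_rows", "data": {"translation": [[-0.001,0,0.03],[-0.001,0,0.06],[-0.001,0,0.085],[-0.001,0,0.1],[-0.001,0,0.1]], "spin": [0,0,0,0,0], "fingers": [0.6,0.6,0.6,0.6,0.6]}}

```text
time_s: 43.7
eef_pos: [436.8, -13.4, 49.4]
orientation: [-0.001, 0.645, 0.764, -0.0]
contact_force: [-0.3, 0.3, 0.3]
width: 33.9
grip_force: 0.0
```

>>> {"op": "send_rows", "data": {"translation": [[0,0,0],[0,0,0],[0,0,0],[0,0,0],[0,0,0]], "spin": [0,0,0,0,0], "fingers": [0.6,0.75,0.9,1,1]}}

```text
time_s: 44.2
eef_pos: [438.1, -14.8, 51.3]
orientation: [0.001, 0.646, 0.763, 0.001]
contact_force: [-1.0, 1.1, 8.0]
width: 7.6
grip_force: 39.4
```

```bash
python3 plan.py 438,-14,160,9.7 600.5,-13.5,160,17.3 600.5,-13.5,90,17.3
```

```text
now [438.1 -14.8  51.3] yaw 9.5 w 7.6 t 44.2 j [ 0.05  0.5  -0.11  2.21  0.13  0.43  0.01]
(438.0, -14.0, 160.0, 9.7) shift [ 0.0008  0.     -0.1087] spin -0.2 dist 109.0
(600.5, -13.5, 160.0, 17.3) shift [-0.0269  0.1603 -0.    ] spin -7.6 dist 163.0
(600.5, -13.5, 90.0, 17.3) shift [0.   0.   0.07] spin 0.0 dist 70.0
```

>>> {"op": "send_rows", "data": {"translation": [[0,0,-0.01],[0,0,-0.025],[0,0,-0.05],[0,0,-0.08],[0,0,-0.11]], "spin": [0,0,0,0,0], "fingers": [1,1,1,1,1]}}

```text
time_s: 44.7
eef_pos: [437.0, -15.0, 162.1]
orientation: [-0.0, 0.646, 0.763, -0.0]
contact_force: [0.9, -0.3, -1.2]
width: 7.3
grip_force: 39.0
```

>>> {"op": "send_rows", "data": {"translation": [[-0.004,0.025,0],[-0.011,0.065,0],[-0.018,0.105,0],[-0.024,0.14,0],[-0.027,0.16,0]], "spin": [-2,-4,-6,-7.6,-7.6], "fingers": [1,1,1,1,1]}}

```text
time_s: 45.2
eef_pos: [602.1, -15.5, 161.0]
orientation: [0.001, 0.594, 0.804, 0.001]
contact_force: [0.2, 0.7, -1.0]
width: 7.8
grip_force: 39.1
```

>>> {"op": "send_rows", "data": {"translation": [[0,0,0],[0,0,0.02],[0,0,0.04],[0,0,0.05],[0,0,0.05]], "spin": [0,0,0,0,0], "fingers": [1,1,1,1,1]}}

```text
time_s: 45.7
eef_pos: [598.3, -15.4, 109.5]
orientation: [-0.001, 0.594, 0.804, -0.001]
contact_force: [-0.9, -0.4, 0.1]
width: 7.6
grip_force: 39.1
```

>>> {"op": "send_rows", "data": {"translation": [[0,0,0],[0,0,0]], "spin": [0,0], "fingers": [1,1]}}

```text
time_s: 45.9
eef_pos: [600.2, -15.2, 111.5]
orientation: [0.001, 0.594, 0.804, 0.0]
contact_force: [1.3, 0.0, -0.8]
width: 7.5
grip_force: 39.2
```

```bash
python3 plan.py 600.5,-13.5,80,17.3
python3 - <<'E'
from h import *
b=grab('scene')[0][170:258,190:278]; a=grab('top')[0][160:204,245:299]
cv2.imwrite('pics/d2.png',np.hstack([cv2.resize(b,(500,500),interpolation=cv2.INTER_CUBIC),cv2.copyMakeBorder(cv2.resize(a,(300,244),interpolation=cv2.INTER_CUBIC),0,256,0,0,0)]))
E
```

```text
now [600.2 -15.2 111.5] yaw 17.1 w 7.5 t 45.9 j [ 0.09  0.59 -0.16  1.74  0.13  0.82  0.16]
(600.5, -13.5, 80.0, 17.3) shift [0.0016 0.0008 0.0315] spin -0.2 dist 32.0
```

View pics/d2.png

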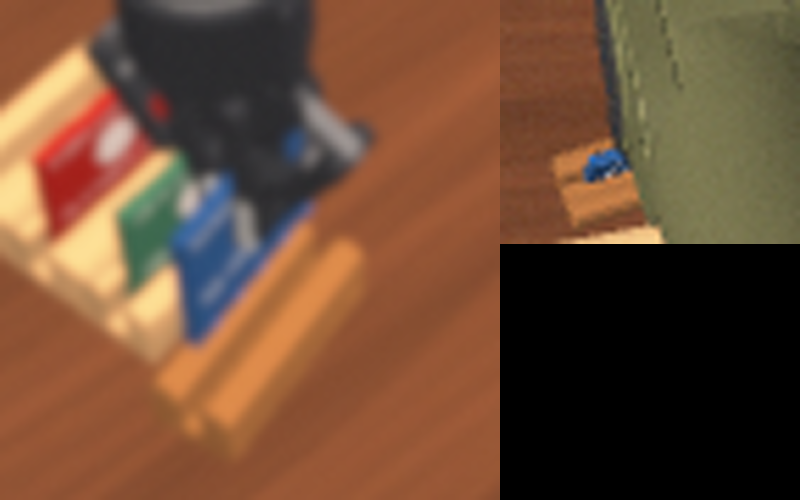

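Run:
```python
from r import *
k=(190,170,500/88)
P=lambda u,v,h: ray('scene',*c(u,v,*k),h)
n=np.array([np.cos(np.radians(17.3)),np.sin(np.radians(17.3)),0])
t=np.array([-n[1],n[0],0])
for nm,u,v,h in(('signcorner',195,345,68),('sign top corner',174,243,143),('slotL',195,402,34),('slotR',325,234,34),('slotM',255,325,34),
  ('A',155,383,34),('B',232,440,34),('C',362,250,34),('D',303,222,34)):
    X=P(u,v,h); print(nm,X.round(1),'n',(X@n).round(1),'t',(X@t).round(1))
X=np.array([600.2,-15.2,0]); print('tcp n',X@n,'t',X@t)
```

```text
signcorner [613.5 -55.5  68. ] n 569.3 t -235.4
sign top corner [612.2 -56.6 143. ] n 567.7 t -236.1
slotL [617.7 -62.6  34. ] n 571.2 t -243.4
slotR [585.6  39.3  34. ] n 570.8 t -136.7
slotM [603.6 -17.2  34. ] n 571.2 t -195.9
A [598.  -69.8  34. ] n 550.2 t -244.5
B [643.8 -62.3  34. ] n 596.1 t -250.9
C [604.1  46.2  34. ] n 590.6 t -135.5
D [573.3  36.   34. ] n 558.1 t -136.1
tcp n 568.5273337755967 t -192.9967635739297
```

Blue hangs just above the holder. Its lower corner is at (195,345) and the slot end at (195,402), so the sign needs about 1.5 mm more along its normal. Descending gently.

>>> {"op": "send_rows", "data": {"translation": [[0,0.0015,0.01],[0,0.0015,0.02],[0,0.0015,0.03],[0,0.0015,0.034],[0,0.0015,0.034]], "spin": [0,0,0,0,0], "fingers": [1,1,1,1,1]}}

```text
time_s: 46.5
eef_pos: [600.5, -14.8, 75.0]
orientation: [-0.001, 0.594, 0.804, -0.001]
contact_force: [-0.6, 0.7, -0.9]
width: 7.5
grip_force: 39.1
```

>>> {"op": "send_rows", "data": {"translation": [[0,0,0.004],[0,0,0.008],[0,0,0.01],[0,0,0.01]], "spin": [0,0,0,0], "fingers": [1,1,1,1]}}

```text
time_s: 46.9
eef_pos: [601.1, -14.8, 66.0]
orientation: [-0.0, 0.594, 0.804, -0.0]
contact_force: [0.0, -0.1, -0.4]
width: 7.3
grip_force: 39.7
```

>>> {"op": "send_rows", "data": {"translation": [[0,0,0.004],[0,0,0.008],[0,0,0.012],[0,0,0.014],[0,0,0.014]], "spin": [0,0,0,0,0], "fingers": [1,1,1,1,1]}}

```text
time_s: 47.4
eef_pos: [600.9, -14.8, 51.8]
orientation: [-0.0, 0.594, 0.804, -0.0]
contact_force: [-0.0, -0.4, -0.9]
width: 7.8
grip_force: 39.7
```

```bash
python3 plan.py 600.5,-13.5,51.3,17.3; python3 -c "
from h import *; print(ctrl.observe()['contact_force'])"
```

```text
now [600.9 -14.8  51.8] yaw 17.1 w 7.8 t 47.4 j [ 0.08  0.67 -0.15  1.78  0.14  0.7   0.15]
(600.5, -13.5, 51.3, 17.3) shift [ 0.0013 -0.      0.0005] spin -0.2 dist 1.0
[-0.00195601 -0.3883402  -0.94096518]
```

>>> {"op": "send_rows", "data": {"translation": [[0,0,0.001],[0,0,0.001],[0,0,0.001],[0,0,0.001],[0,0,0.001]], "spin": [0,0,0,0,0], "fingers": [1,0.85,0.75,0.7,0.7]}}

```text
time_s: 47.9
eef_pos: [601.2, -14.8, 51.4]
orientation: [0.0, 0.594, 0.804, 0.0]
contact_force: [0.4, 0.6, -1.0]
width: 25.7
grip_force: 0.0
```

>>> {"op": "send_rows", "data": {"translation": [[0,0,-0.01],[0,0,-0.04],[0,0,-0.08],[0,0,-0.12],[0,0,-0.16]], "spin": [0,0,0,0,0], "fingers": [0.7,0.7,0.7,0.7,0.7]}}

```text
time_s: 48.4
eef_pos: [600.9, -14.8, 213.8]
orientation: [0.0, 0.594, 0.804, 0.0]
contact_force: [-0.2, -0.2, -0.3]
width: 25.2
grip_force: 0.0
```

>>> {"op": "send_rows", "data": {"translation": [[-0.03,0,0],[-0.065,0,-0.01],[-0.105,0,-0.02],[-0.13,0,-0.03],[-0.15,0,-0.03]], "spin": [0,0,0,0,0], "fingers": [0.7,0.7,0.7,0.7,0.7]}}

```text
time_s: 48.9
eef_pos: [645.9, -160.8, 243.7]
orientation: [0.002, 0.595, 0.804, 0.0]
contact_force: [0.1, -0.1, -0.5]
width: 25.4
grip_force: 0.0
```

>>> {"op": "send_rows", "data": {"translation": [[0,0,0],[0,0,0],[0,0,0],[0,0,0]], "spin": [0,0,0,0], "fingers": [0.7,0.7,0.7,0.7]}}

```text
time_s: 49.3
eef_pos: [645.2, -156.6, 241.5]
orientation: [-0.0, 0.593, 0.805, 0.0]
contact_force: [0.5, 0.6, -0.3]
width: 25.9
grip_force: 0.0
```

Run:
```python
from h import *
b=grab('scene')[0]; a=grab('top')[0]
cv2.imwrite('pics/d3.png',np.hstack([cv2.resize(b[60:330,60:360],(420,378),interpolation=cv2.INTER_CUBIC),cv2.resize(a[150:290,140:285],(380,378),interpolation=cv2.INTER_CUBIC)]))
import m
m.rep('scene'); 
for n in('top','scene'):
  p,P=cloud(n); M=m.masks(p)
  for k in('teal','yellow','terra','cream'):
    fit(P,n+k,((360,700),(200,380),(120,195)),extra=M[k])
p,P=cloud('top'); Q=fit(P,'bluetop',((560,680),(-100,80),(75,92)))
h=cv2.cvtColor(p,cv2.COLOR_BGR2HSV).astype(int)
fit(P,'holder',((540,680),(-100,80),(29,39)),extra=(h[...,1]>140)&(h[...,0]<17)&(h[...,2]>120))
```

```text
scene red 79 mean [486.3   6.5  68. ] zmax 85.4 rect [488.9  -5.8] [ 7.7 77.4] 12.3
scene blue 148 mean [605.8 -19.7  66.8] zmax 85.6 rect [603.7 -15.3] [ 5.6 83.4] 17.0
scene green 68 mean [542.2  -6.5  58.7] zmax 83.4 rect [541.1  -3. ] [ 4.3 80.5] 11.3
scene teal 0
scene yellow 0
scene terra 0
scene cream 0
scene char 0
topteal 274 [598.5 279.1 154.7] [598.7 285.3] [ 25.5 121.6] 0.8
topyellow 259 [528.4 277.5 155.2] [528.5 285.7] [ 24.4 120.8] 0.1
topterra 175 [458.1 297.1 160.8] [457.6 299.9] [24.2 92.6] 0.5
topcream 311 [386.9 284.  154.3] [387.3 286.5] [ 24.3 119.3] 0.1
sceneteal 250 [606.4 269.7 157.7] [606.6 278.2] [98.7 21.5] 84.7
sceneyellow 348 [535.  272.  156.1] [532.4 284.9] [111.2  28. ] 86.8
sceneterra 316 [463.6 273.1 155.5] [456.3 294.4] [ 61.8 128.2] 24.0
scenecream 202 [393.4 277.  160.5] [392.  281.3] [91.4 27. ] 84.3
bluetop 74 [598.6 -16.2  82.9] [598.7 -15.3] [ 8.3 88.2] 17.4
holder 220 [594.7 -12.7  33.3] [597. -15.] [ 43.8 109.8] 17.1
```

View pics/d3.png

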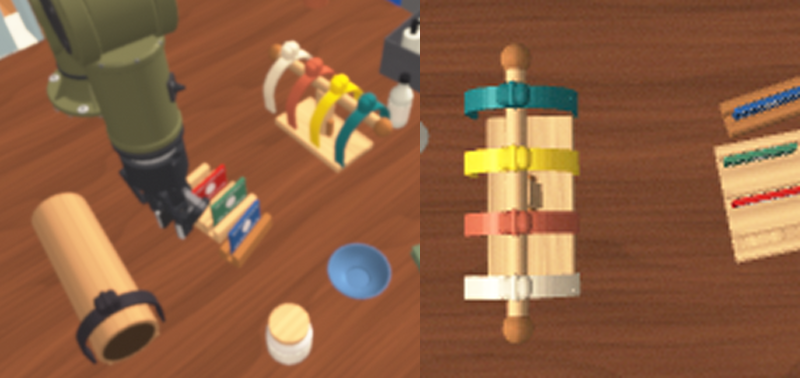

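All four bands hang square with clear gaps. Charcoal is on the roll, red is in the rack, and blue is home in the middle of the holder with its top at 83 mm. Handing in.

```bash
python3 -c "
from bench import ctrl; print(ctrl.finish_job())"
```

```text
the job is handed in; nothing more can be done
None
```

I handed the job in with everything in the order asked: red sign in the rack's middle slot, charcoal headband on the roll, all four new headbands square and spaced on the bar, and the blue sign fully home and centred in the holder, which got knocked beside the rack partway through.

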